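# Lock the focus barrel of a camera tube

### The arm

A 6-joint arm with a two-finger parallel gripper is mounted at the origin on a cart in front of the work surface, level with it; the furniture and walls round the work are solid. World frame = base frame: x ahead of the robot, y to its left, z up, the work surface at z = 0. Lengths are in m, angles in degrees, forces in N, time in s.
With the tool pointing down it reaches from about 0.25 to 0.725 m from the base axis. Payload 9.7 kg.
Tool frame: the origin (TCP) lies between the finger pads; the fingertips stand 11 mm ahead of it and the grasp point (between the pads) lies 8 mm behind it; z points along the fingers, x is the direction in which the jaws open and shut, and the axes are right-handed (so a half turn about z gives the same grasp; the last joint's range is limited). The gripper opens to 85 mm and grips with 20 to 120 N. Pads are 22 mm wide; open, the fingers measure 114 mm over their backs; the gripper's body (76 mm by 85 mm) begins 54 mm behind the grasp point. The pads swing forward as they close: fully open they stand 13 mm farther back than shut.
Start: joints at [67.666, 4.979, 10.078, 95.1, 0, 90], TCP at [0.209, 0.509, 0.242] pointing down, gripper open.
Joint ranges: [-179.16, 179.16], [-48.56, 103.87], [-65.8, 70.77], [-126.05, 130.52], [-82.76, 87.17], [-180, 180]. Speed limits (degrees/s): [127.2, 127.2, 147.25, 180, 180, 180].

### API

Orientations are given as [roll, pitch, yaw] about the fixed x, y, z axes, in that order (R = Rz(yaw) Ry(pitch) Rx(roll)).
In Python, from workcell import get_obs, camera, job_done, spotter gives the robot as it stands.
- The arm moves only by the tool play_rows, never from a script. Its argument "rows" is a list of rows, each a list of 3 entries, a list of its own where there are three numbers: the closure, from 0 (fully open) to 1 (shut), then the shift along the tool's x, y, z in cm, then the turn, a rotation vector about the tool's x, y, z in degrees. In form: [[claw, [x, y, z], [wx, wy, wz]], ...]. A call has 1 to 12 rows; each row shifts and turns the pose as measured when the row begins, along the tool's axes as they then stand; what a row does not reach is not made up. A row lasts 1/10 s, in which the tool goes at most 50 mm and 8.59 degrees, less where a joint would pass 70% of its speed; a pose out of reach is approached as far as the arm can. A call is refused whole if a number of a shift passes 5 or a number of a turn 8.59, either way. A call with a gripper value outside its range is refused whole. The fingers move at their own pace and stop on an object; "newtons" is the grip in N (left out, the last holds). Time passes only in rows, so rows that do not move let the fingers close. It gives the time, the measured TCP pose, the force and the opening at its end, in the units of the state.
- get_obs(): the state, without advancing time (a new reading comes with each control period).
- camera(name): name is "scene" or "top" or "wrist"; returns a dict with "img" (400x640x3 uint8, red, green, blue), "intrinsics" (3x3 intrinsics, pixels), "xyz" and "orientation" of the camera in the world. Camera axes: x right, y down, z forward; pixel columns grow to the right and rows downward; lengths in m; the calibration is good to about 2 mm. A picture is of the moment at which its call begins. There is no depth.
- job_done(): hands the job in, once; it reports no verdict.
Trained networks look in a picture, given as the dict that the camera call returned (one of the last four; its "shot" number tells which), for a name from the list of things; names that differ only in an ending like _2 or _b are one class to them, and where a whole thing is asked for, a point or a joint stands for the part that bears it (a point fixed in the world has none). Each returns a list of dicts, best first, with "confidence" (0 to 1); they miss things now and then, are a little off and sometimes report something else, mostly with a low value. They report only what shows in the picture. A call takes as long as a camera call.
- spotter.spot_in(picture, thing): "point" ([x, y, z] in m, in world coordinates, good to about 4 mm: the middle of the surface that is visible of it).
- spotter.trace(picture, thing): "pixels" (400x640 bool, what is visible of it).
The state is a dict: "time": time; "q": joint angles; "qd": joint speeds; "joint_efforts": joint torques, N m; "ee_pos": TCP position; "tcp_rot": TCP orientation; "wrist_force": force on the tool from outside, world axes, zero at the start; "torque": the same for the moment, N m; "opening": finger opening in m.
Only numpy, scipy, OpenCV 4.12 (cv2) and the standard library are available. Lean on these libraries where they do the work, as an engineer would, in place of code of your own. Each camera call takes 0.05 s, during which the arm holds its last target.

### The job

Set and lock the focus of the camera tube on the metal setting base. Drop the dark barrel key over the barrel's two lugs until it sits fully home, and swing it clockwise (seen from above) until its arm lies gently against the upright stop post, so that the barrel is held at its index mark. With the key holding it there, turn the ribbed lock ring clockwise down on its red fibre washer until it is firmly tight, to a torque of about 0.6 newton metres, without crushing the washer; finally lift the key off, lay it flat on the bench clear of the base as it lay before, and leave the barrel at its mark and the other things where they stand.

Things in the scene. Friction and masses are not known exactly. Their poses are not given: they have to be found in the camera images.
- setting_base: aluminium base plate 120 x 200 x 10 mm (its x, y), fixed to the bench; origin under its centre. It carries a slate-grey housing (58 x 58 mm, top 40 mm above the bench) with an upright black tube (flange 52 mm across up to 45 mm high, then 46 mm across, top 61 mm high) whose axis stands at y = -30 mm in this frame; and the stop post
- post_top (a point): top centre of the steel stop post, 12 mm diameter, 98 mm above the bench, at x = +12, y = +50 mm in the base frame (80 mm along +y and 12 mm along +x from the barrel axis). With the key on the barrel and its bar along the base's y axis, the bar's edge just touches the post; the barrel is then at its index mark
- barrel_top (a point): centre of the barrel's flat top shoulder (38 mm diameter, 80 mm above the bench), on the barrel axis; turns with the barrel. The two steel driving lugs stand on it either side of a small lens, along this frame's y axis: together 36 mm long (y), 16 mm wide (x), 7.5 mm high, chamfered at the top. Its -x side bears the white index line
- barrel (a joint): turning of the focus barrel in the tube, rad, counter-clockwise seen from above positive; 0 = index line at the mark, starts at 0.25 to 0.8, end stops -0.35 and 1.3. About 0.05 N m turns it; the ring's thread drags at 0.12 N m, so unless it is held it goes with the ring. Held by the key against the post it still gives 0.06 rad clockwise (play)
- ring_mid (a point): centre of the lock ring, on the barrel axis below the shoulder: aluminium, 12 mm high, with a dark ribbed rubber grip round it, 54 mm across; underside starts 63 mm above the bench. The tube below is narrower, so fingertips may reach past the ring down to 55 mm above the bench. The rubber twists 0.2 rad per N m and gives a little up and down
- lock_ring: the same ring; origin under its centre. Clockwise it goes down 6 mm a turn, drag 0.12 N m (+0.15 per rad/s); meets the washer after 0.1 to 1.5 rad (unseen), then torque climbs about 0.45 N m per rad in small jerks (readings scatter 0.1); stays where left. 0.6 N m = 60 to 90 N on the washer; under 0.5 is loose, over 0.85 (130 N) may crush it. Beside the key's bar fingers can turn it 1.2 rad a grasp
- fibre_washer: red fibre washer 47 mm across on top of the tube, below the ring; origin at the centre of its upper face, 61.6 to 62.9 mm above the bench (differs from unit to unit, too little to be measured)
- barrel_key: loose dark steel key, 0.12 kg: a straight double-ended bar 186 mm long (its x axis) and 12 mm wide (4 to 12 mm above its underside), symmetrical end for end, with a middle block 46 x 24 mm that has a socket underneath, open downwards, 37.6 x 17.6 mm (x, y) and 8 mm deep, for the barrel's lugs (so its x axis goes along the barrel's y axis, either way round). Origin at the centre of its underside, which rests on the barrel's shoulder when it is home
- key_grip (a point): centre of the grip rib on top of the key, on its axis: rib 40 mm long (x), 14 mm wide (y), from 12.75 to 25.5 mm above the key's underside; this point is 19 mm above the underside. The block's top around the rib is 12.75 mm above the underside
- spare_objective: black microscope objective 34 mm across, 48 mm high, standing loose behind the work; origin under its centre; bystander
- glass_dish: glass dish with lid, 69 mm across, 12 mm high, loose at the front right; origin under its centre; bystander
- capped_vial: small vial with black cap, 22 mm across, 48 mm high, standing loose at the left; origin under its centre; bystander

How it is judged (in metres and radians):
On the way, in this order (a step that is already met when the one before it is completed fails the run):
1. the key sits fully home over the barrel's lugs and the barrel is at its index mark (z of barrel_key in the frame of barrel_top below 0.002 m and horizontal distance between barrel_key and barrel_top below 0.004 m and value of joint barrel between -0.12 and 0.12 rad), for 0.2 s.
2. the lock ring is tight on the washer while the key still holds the barrel (contact force between lock_ring and fibre_washer above 45 N and z of barrel_key in the frame of barrel_top below 0.003 m and value of joint barrel between -0.12 and 0.12 rad), for 0.2 s.
At the end, for the whole second after the job is handed in: Ring presses on the washer with over 40 N (45 N while the key holds, never over 130 N); barrel within 0.12 rad of its mark; key flat and still on the bench, over 120 mm from the barrel axis, never pressed with over 60 N; objective, dish and vial moved under 20 mm (contact force between lock_ring and fibre_washer above 40 N and value of joint barrel between -0.12 and 0.12 rad and height (world z) of key_grip below 0.025 m and angle between barrel_key's own z axis and vertical below 0.15 rad and horizontal distance between barrel_key and barrel_top above 0.12 m and linear speed of barrel_key below 0.02 m/s); the robot touches nothing.
It fails at once if the ring is overtightened and crushes the fibre washer (contact force between lock_ring and fibre_washer above 130 N).
It fails at once if the key is forced hard on the base, its post or the barrel (contact force between barrel_key and setting_base above 60 N).
It fails at once if the spare objective is disturbed (distance of spare_objective from where it was at the start of the episode above 0.02 m).
It fails at once if the glass dish is disturbed (distance of glass_dish from where it was at the start of the episode above 0.02 m).
It fails at once if the capped vial is disturbed (distance of capped_vial from where it was at the start of the episode above 0.02 m).
It also fails if it takes over 72 s, if anything falls off the work surface, if the arm or the gripper's body presses on something with over 40 N, if the wrist force passes 120 N, or if a joint passes its speed limit or range.

## Working session

There is one attempt and no reset: what is moved stays moved. The work goes in short steps, Python scripts to look and compute and a tool call to move; the robot and the scene stay as the last step left them, time stands still between calls to the robot, and variables do not carry over. Pictures are saved under pics/ and viewed, and the job is handed in when it is done.

Besides the shell and the picture viewer there is one more tool, called after "Call:" by a JSON object that holds its "name" and its "arguments", one argument or row to a line. play_rows: Moves the arm, as the interface text tells. Its arguments: {"type":"object","properties":{"rows":{"type":"array","items":{"type":"array"}},"newtons":{"type":"number"}},"required":["rows"]}

```bash
ls; mkdir -p pics
cat > h.py <<'E'
import numpy as np, cv2
from scipy.spatial.transform import Rotation as R
from workcell import get_obs, camera, job_done, spotter
def cam(name,fn=None):
    c=camera(name)
    if fn: cv2.imwrite('pics/'+fn,c['img'][:,:,::-1])
    return c
def Rc(c):
    o=np.array(c['orientation'],float)
    if o.shape==(3,3): return o
    if o.size==4: return R.from_quat(o).as_matrix()
    return R.from_euler('xyz',o,degrees=True).as_matrix()
def px2w(c,uv,z):
    K=np.array(c['intrinsics']); d=Rc(c)@np.linalg.inv(K)@np.array([uv[0],uv[1],1.]); p=np.array(c['xyz'])
    return p+d*(z-p[2])/d[2]
def w2px(c,P):
    K=np.array(c['intrinsics']); q=K@(Rc(c).T@(np.array(P)-np.array(c['xyz']))); return q[:2]/q[2]
E
python3 - <<'E'
from h import *
o=get_obs(); print(o)
for n in ['scene','top','wrist']:
    c=cam(n,n+'0.png'); print(n,c['intrinsics'],c['xyz'],c['orientation'])
    if n=='wrist': continue
    for t in ['setting_base','post_top','barrel_top','ring_mid','barrel_key','key_grip','spare_objective','glass_dish','capped_vial']:
        r=spotter.spot_in(c,t); print(n,t,[(np.round(x['point'],4).tolist(),round(x['confidence'],2)) for x in r[:2]])
E
```

```text
pics
{'time': 0.0, 'q': array([6.76652200e+01, 5.00987934e+00, 1.00321368e+01, 9.51004507e+01,
       2.85214510e-04, 9.00010923e+01]), 'qd': array([ 0.01986396,  0.02697717, -0.00367959,  0.05251758, -0.0602267 ,
        0.04044634]), 'joint_efforts': array([ 1.35279628e-03, -5.20387244e+01,  4.64800966e+01,  1.61686511e-02,
        1.67364574e-04, -2.54267621e-05]), 'ee_pos': array([0.20891855, 0.50852017, 0.24157403]), 'tcp_rot': array([-1.79999716e+02,  7.81933090e-02,  6.76641276e+01]), 'wrist_force': array([ 0.1600165 , -0.36292578,  0.01566793]), 'torque': array([ 0.0262909 ,  0.00069021, -0.02837152]), 'opening': 0.08524911798413304}
scene [[478.20071511   0.         319.76945151]
 [  0.         478.20071511 203.35964383]
 [  0.           0.           1.        ]] [-0.08893757 -0.35452416  0.81384045] [-1.34455631e+02  9.84400778e-02 -5.60064298e+01]
scene setting_base [([0.505, -0.0295, 0.0121], 0.79)]
scene post_top [([0.4964, -0.0307, 0.011], 0.91), ([0.5083, -0.0514, 0.073], 0.41)]
scene barrel_top [([0.512, -0.05, 0.0739], 0.92)]
scene ring_mid [([0.5013, -0.047, 0.0722]
[... 556 characters left out ...]
83], 0.8), ([0.5244, -0.038, 0.0729], 0.74)]
top post_top [([0.5143, -0.0107, 0.0065], 0.96)]
top barrel_top [([0.7143, 0.1301, 0.0401], 0.7), ([0.5228, -0.0435, 0.0733], 0.53)]
top ring_mid [([0.5226, -0.0425, 0.0768], 0.62)]
top barrel_key [([0.4888, 0.2715, 0.0114], 0.74)]
top key_grip [([0.4879, 0.2708, 0.0134], 0.72)]
top spare_objective []
top glass_dish [([0.3766, -0.1984, 0.0001], 0.68), ([0.513, -0.0104, 0.0102], 0.55)]
top capped_vial [([0.626, 0.3016, 0.0492], 0.45)]
wrist [[307.24049069   0.         316.55695629]
 [  0.         307.24049069 192.86204481]
 [  0.           0.           1.        ]] [0.14057252 0.53771051 0.37411035] [ 1.62850181e+02 -3.62073482e-02  6.76623955e+01]
```

View pics/scene0.png

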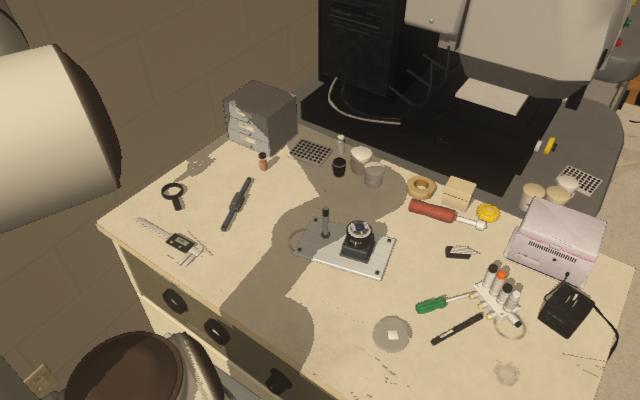

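View pics/top0.png

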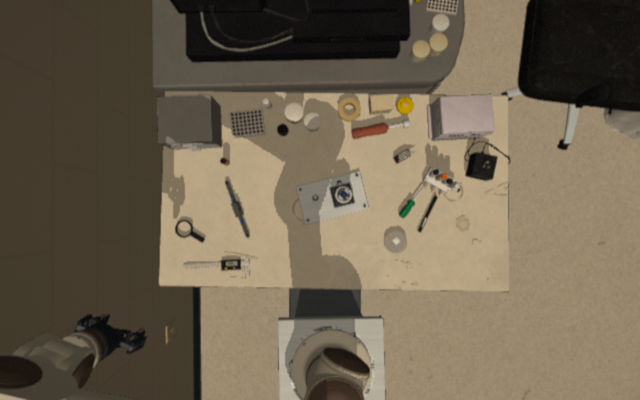

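View pics/wrist0.png

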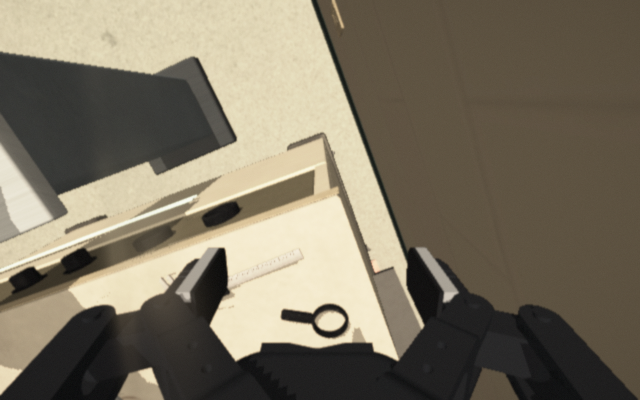

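Run:
```python
import cv2
a=cv2.imread('pics/scene0.png')[60:260,230:430]; cv2.imwrite('pics/sc_crop.png',cv2.resize(a,None,fx=3,fy=3,interpolation=cv2.INTER_CUBIC))
a=cv2.imread('pics/top0.png')[100:280,180:400]; cv2.imwrite('pics/tp_crop.png',cv2.resize(a,None,fx=3.3,fy=3.3,interpolation=cv2.INTER_CUBIC))
```

```text
(no output)
```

View pics/sc_crop.png

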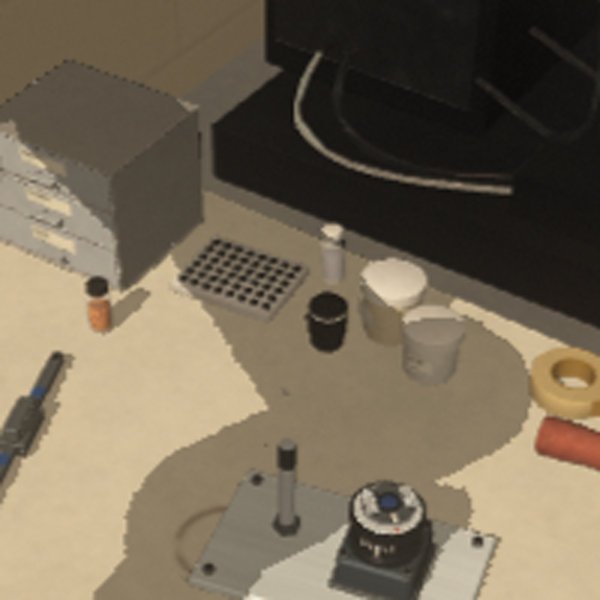

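View pics/tp_crop.png

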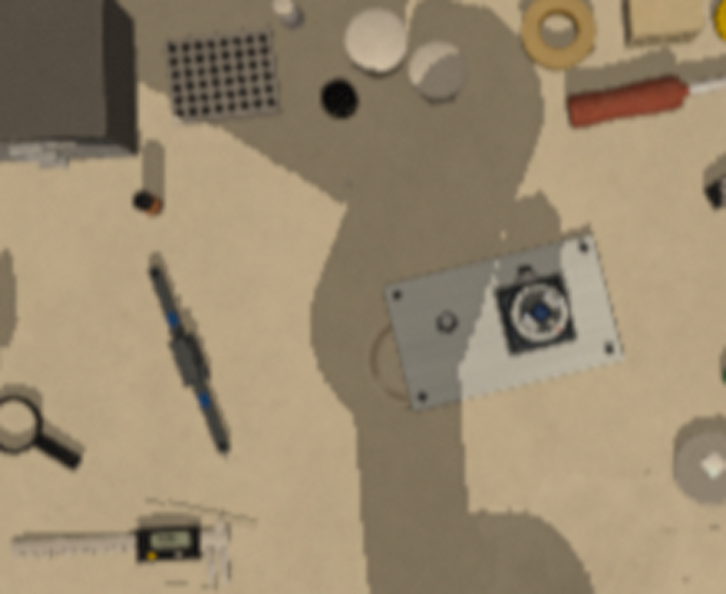

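```bash
cat >> h.py <<'E'
def plan(xyz,yaw,n=None,claw=0,step=4.5,dyaw=8,dec=2):
    """straight move tool-down to xyz(m), yaw deg; print rows"""
    o=get_obs(); p=np.array(o['ee_pos'])*100; R0=R.from_euler('xyz',o['tcp_rot'],degrees=True)
    y0=o['tcp_rot'][2]; t=np.array(xyz)*100
    R1=R.from_euler('xyz',[180,0,yaw],degrees=True)
    rv=(R0.inv()*R1).as_rotvec(degrees=True)
    n=n or int(max(np.ceil(np.linalg.norm(t-p)/step),np.ceil(np.linalg.norm(rv)/dyaw),1))
    rows=[]
    for i in range(n):
        Ri=R0*R.from_rotvec(rv*i/n,degrees=True)
        s=Ri.inv().apply((t-p)/n)
        rows.append([claw,[round(float(v),dec) for v in s],[round(float(v),2) for v in rv/n]])
    print(n); print(str(rows).replace(' ','')); return rows
def st():
    o=get_obs(); print('t',round(o['time'],2),'p',np.round(o['ee_pos'],4),'rot',np.round(o['tcp_rot'],2),'F',np.round(o['wrist_force'],1),'T',np.round(o['torque'],2),'op',round(o['opening'],4),'q',np.round(o['q'],1)); return o
E
python3 - <<'E'
from h import *
plan([0.52,-0.04,0.23],67.66)
c=cam('top'); s=cam('scene')
for cc in (c,s):
  for t in ['barrel_key','setting_base']:
    r=spotter.trace(cc,t)
    m=r[0]['pixels'].astype(np.uint8)
    n,l,stt,_=cv2.connectedComponentsWithStats(m); k=1+np.argmax(stt[1:,4])
    cn,_=cv2.findContours((l==k).astype(np.uint8),0,2); cn=max(cn,key=cv2.contourArea)
    b=cv2.boxPoints(cv2.minAreaRect(cn))
    z=0.012 if t=='barrel_key' else 0.01
    W=np.array([px2w(cc,u,z)[:2] for u in b])
    print(t,r[0]['confidence'],np.round(b,1).tolist(),'\n',np.round(W,4).tolist(),'c',W.mean(0).round(4))
    if t=='barrel_key':
        pts=np.array([px2w(cc,u,0.01)[:2] for u in np.argwhere(l==k)[:,::-1]]); cc0=pts.mean(0); u,sv,v=np.linalg.svd(pts-cc0,full_matrices=False)
        d=(pts-cc0)@v[0]; print('key',cc0,np.degrees(np.arctan2(v[0][1],v[0][0])),d.min(),d.max())
E
```

```text
15
[[0,[-2.6,3.31,0.08],[-0.0,0.0,0.0]],[0,[-2.6,3.31,0.08],[-0.0,0.0,0.0]],[0,[-2.6,3.31,0.08],[-0.0,0.0,0.0]],[0,[-2.6,3.31,0.08],[-0.0,0.0,0.0]],[0,[-2.6,3.31,0.08],[-0.0,0.0,0.0]],[0,[-2.6,3.31,0.08],[-0.0,0.0,0.0]],[0,[-2.6,3.31,0.08],[-0.0,0.0,0.0]],[0,[-2.6,3.31,0.08],[-0.0,0.0,0.0]],[0,[-2.6,3.31,0.08],[-0.0,0.0,0.0]],[0,[-2.6,3.31,0.08],[-0.0,0.0,0.0]],[0,[-2.6,3.31,0.08],[-0.0,0.0,0.0]],[0,[-2.6,3.31,0.08],[-0.0,0.0,0.0]],[0,[-2.6,3.31,0.08],[-0.0,0.0,0.0]],[0,[-2.6,3.31,0.08],[-0.0,0.0,0.0]],[0,[-2.6,3.31,0.08],[-0.0,0.0,0.0]]]
barrel_key 0.77 [[223.0, 182.10000610351562], [231.6999969482422, 178.89999389648438], [252.10000610351562, 235.10000610351562], [243.5, 238.3000030517578]] 
 [[0.5671, 0.3151], [0.5762, 0.2887], [0.4054, 0.2291], [0.3965, 0.2554]] c [0.4863 0.2721]
key [0.48435388 0.27319872] -159.49750501105896 -0.09220756316321867 0.08888738695415371
setting_base 0.65 [[294.70001220703125, 185.3000030517578], [358.79998779296875, 169.0], [368.8999938964844, 208.5], [304.70001220703125, 224.89999389648438]] 
 [[0.5531, 0.0986], [0.5988, -0.0968], [0.4786, -0.1243], [0.4331, 0.0703]] c [ 0.5159 -0.013 ]
barrel_key 0.68 [[216.8000030517578, 228.39999389648438], [243.8000030517578, 174.39999389648438], [254.1999969482422, 179.60000610351562], [227.1999969482422, 233.60000610351562]] 
 [[0.3899, 0.2524], [0.5672, 0.3235], [0.5666, 0.2887], [0.3911, 0.2221]] c [0.4787 0.2717]
key [0.47842289 0.27271224] -158.67288835188526 -0.09664346445512466 0.09316304859053483
setting_base 0.97 [[291.79998779296875, 254.1999969482422], [311.79998779296875, 201.3000030517578], [397.79998779296875, 233.8000030517578], [377.79998779296875, 286.70001220703125]] 
 [[0.4255, 0.0671], [0.5849, 0.1246], [0.6064, -0.096], [0.4544, -0.129]] c [ 0.5178 -0.0083]
```

Call:
{"name": "play_rows", "arguments": {
  "rows": [
    [0,[-2.6,3.3,0.1],[0,0,0]],
    [0,[-2.6,3.3,0.1],[0,0,0]],
    [0,[-2.6,3.3,0.1],[0,0,0]],
    [0,[-2.6,3.3,0.1],[0,0,0]],
    [0,[-2.6,3.3,0.1],[0,0,0]],
    [0,[-2.6,3.3,0.1],[0,0,0]],
    [0,[-2.6,3.3,0.1],[0,0,0]],
    [0,[-2.6,3.3,0.1],[0,0,0]],
    [0,[-2.6,3.3,0.1],[0,0,0]],
    [0,[-2.6,3.3,0.1],[0,0,0]],
    [0,[-2.6,3.3,0.1],[0,0,0]],
    [0,[-2.6,3.3,0.1],[0,0,0]]
  ]
}}

```text
time: 2.55
ee_pos: [0.4636, 0.0573, 0.2298]
tcp_rot: [179.8, -0.2, 68.2]
wrist_force: [1.2, 1.4, -0.3]
opening: 0.0854
```

Run:
```python
from h import *
st(); plan([0.522,-0.042,0.21],67.66)
```

```text
t 2.55 p [0.4636 0.0573 0.2298] rot [ 1.7981e+02 -1.7000e-01  6.8190e+01] F [ 1.2  1.4 -0.3] T [ 0.05 -0.05 -0.02] op 0.0854 q [ 7.  -6.8 -3.  93.6  0.1 28.8]
3
[[0,[-2.35,3.04,0.66],[0.06,-0.06,0.18]],[0,[-2.34,3.04,0.66],[0.06,-0.06,0.18]],[0,[-2.33,3.05,0.66],[0.06,-0.06,0.18]]]
```

Call:
{"name": "play_rows", "arguments": {
  "rows": [
    [0,[-2.4,3.0,0.7],[0,0,0.2]],
    [0,[-2.4,3.0,0.7],[0,0,0.2]],
    [0,[-2.3,3.0,0.7],[0,0,0.2]],
    [0,[0,0,0],[0,0,0]]
  ]
}}

```text
time: 2.95
ee_pos: [0.5237, -0.0512, 0.2079]
tcp_rot: [179.7, -0.2, 67.3]
wrist_force: [-0.9, 0.7, -0.3]
opening: 0.0856
```

Run:
```python
from h import *
st(); c=cam('wrist','w1.png'); print(c['xyz'],c['orientation'])
for t in ['barrel_top','ring_mid','post_top','setting_base']:
    r=spotter.spot_in(c,t); print(t,[(np.round(x['point'],4).tolist(),round(x['confidence'],2)) for x in r[:2]])
```

```text
t 2.95 p [ 0.5237 -0.0512  0.2079] rot [179.72  -0.19  67.28] F [-0.9  0.7 -0.3] T [0.04 0.03 0.01] op 0.0856 q [-5.6  0.8  1.9 90.8  0.1 17.1]
[ 0.45473036 -0.02185695  0.33936927] [162.57026634  -0.22216179  67.28031055]
barrel_top [([0.5196, -0.0429, 0.0759], 0.82)]
ring_mid [([0.5149, -0.0368, 0.0741], 0.66)]
post_top []
setting_base [([0.5008, -0.0068, 0.0102], 0.97)]
```

View pics/w1.png

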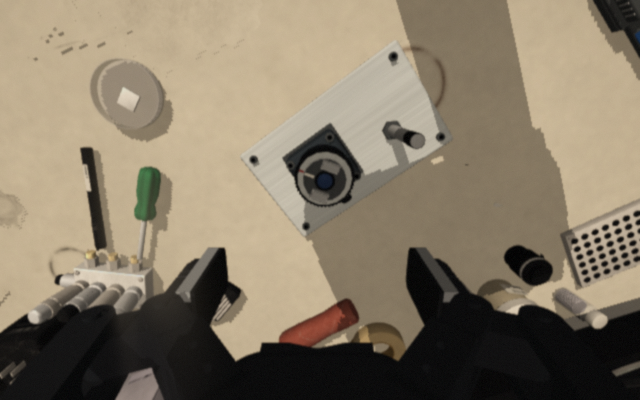

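Run:
```python
import cv2
a=cv2.imread('pics/w1.png')[100:230,230:460]; cv2.imwrite('pics/w1c.png',cv2.resize(a,None,fx=3.4,fy=3.4,interpolation=cv2.INTER_CUBIC))
a=cv2.imread('pics/w1.png')[140:220,280:370]; cv2.imwrite('pics/w1d.png',cv2.resize(a,None,fx=7,fy=7,interpolation=cv2.INTER_CUBIC))
```

```text
(no output)
```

View pics/w1c.png

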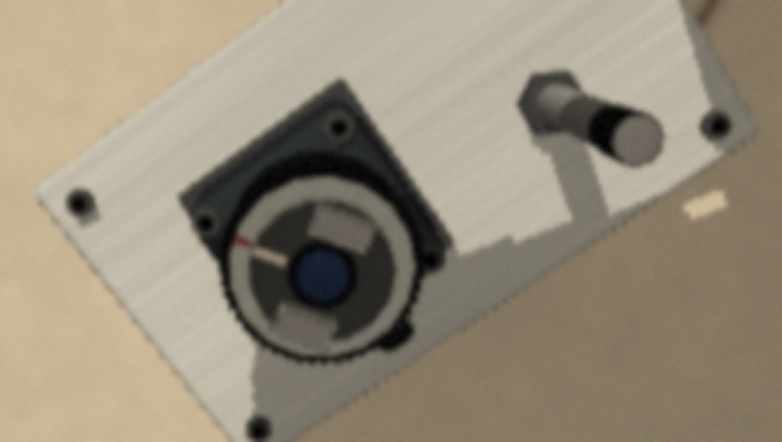

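View pics/w1d.png

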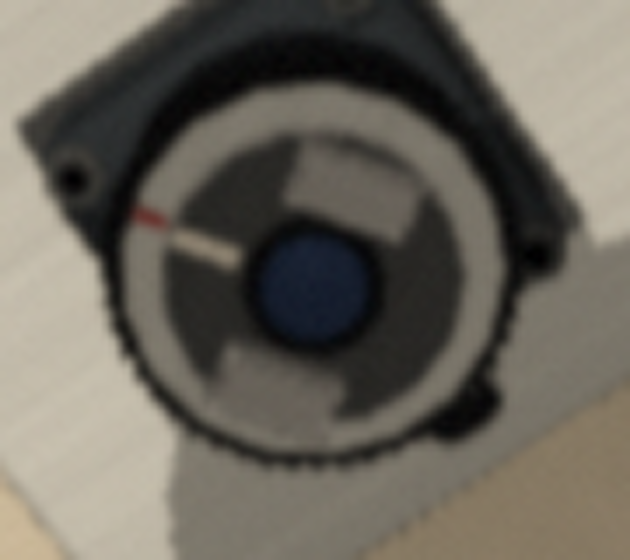

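Run:
```python
from h import *
c=cam('wrist')
f=lambda p:(p[0]/7+280-.5+.5/7,p[1]/7+140-.5+.5/7)
g=lambda p:(p[0]/3.4+230-.35,p[1]/3.4+100-.35)
W=lambda p,z:px2w(c,p,z)[:2]
print('ring',W(f((313,272)),.075),'shoulder',W(f((314,282)),.080),'post',W(g((638,138)),.098))
a=W(f((353,190)),.0875);b=W(f((278,393)),.0875);print('lugs',a,b,(a+b)/2,np.degrees(np.arctan2(*(a-b)[::-1])))
for p,q in [((303,138),(425,185)),((283,195),(402,243)),((232,345),(347,385))]:
    d=W(f(q),.0875)-W(f(p),.0875); print('edge',np.degrees(np.arctan2(d[1],d[0])),np.linalg.norm(d))
a=W(f((240,260)),.08);b=W(f((165,228)),.08);d=a-b;print('index line dir(+x barrel)',np.degrees(np.arctan2(d[1],d[0])))
# base corners in full img
P=W(g((638,138)),.098);B=W(f((313,272)),.075);d=P-B;print('base yaw from post',np.degrees(np.arctan2(d[1],d[0]))-np.degrees(np.arctan2(80,12)),np.linalg.norm(d))
```

```text
ring [ 0.52151829 -0.03737034] shoulder [ 0.5214873  -0.03738033] post [0.51486269 0.04383411]
lugs [ 0.51067893 -0.02817829] [ 0.53103949 -0.04630543] [ 0.52085921 -0.03724186] 138.32111261345327
edge 46.214636124082496 0.015830723459172778
edge 45.11784006459402 0.015673105251062882
edge 47.478065350056234 0.01517097286981237
index line dir(+x barrel) 43.70248996243324
base yaw from post 13.216314833938853 0.08147674605180343
```

Run:
```python
from h import *
st(); c=cam('wrist','w2.png'); print(c['xyz'],c['orientation']); st()
a=cv2.imread('pics/w2.png'); b=cv2.imread('pics/w1.png'); print(np.abs(a.astype(int)-b).mean())
t=cam('top'); 
for X in [(0.5213,-0.0373,.08),(0.5228,-0.042,.08)]: print(w2px(t,X))
print(w2px(t,(0.5149,.0438,.098)))
cv2.imwrite('pics/t2c.png',cv2.resize(t['img'][150:240,280:390,::-1],None,fx=7,fy=7,interpolation=cv2.INTER_CUBIC))
```

```text
t 3.25 p [ 0.5225 -0.0469  0.2102] rot [179.6   -0.27  67.58] F [ 0.3  0.2 -0.4] T [-0.02  0.   -0.03] op 0.0855 q [-5.2  0.5  1.8 90.9  0.1 17.2]
[ 0.45304443 -0.01802568  0.341516  ] [162.45283363  -0.30820722  67.57093295]
t 3.3 p [ 0.5225 -0.0469  0.2103] rot [179.59  -0.27  67.59] F [0.4 0.3 0.8] T [ 0.04  0.01 -0.05] op 0.0852 q [-5.2  0.5  1.8 90.9  0.1 17.2]
6.659390625
[341.23738131 194.17332723]
[342.87121558 193.61595694]
[312.86630364 196.80894394]
```

View pics/t2c.png

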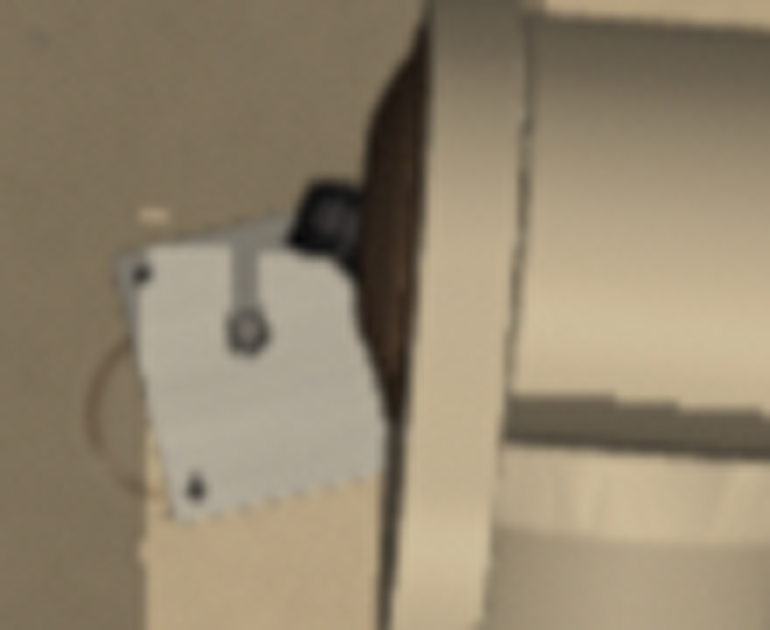

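Run:
```python
import cv2
from h import *
c=cam('wrist','w3.png'); st(); np.save('w3.npy',np.r_[c['xyz'],c['orientation'],np.array(c['intrinsics']).ravel()])
a=c['img'][:,:,::-1]
print(w2px(c,(0.5213,-0.041,.08)))
cv2.imwrite('pics/w3d.png',cv2.resize(a[145:225,280:370],None,fx=7,fy=7,interpolation=cv2.INTER_CUBIC))
cv2.imwrite('pics/w3p.png',cv2.resize(a[100:180,370:460],None,fx=7,fy=7,interpolation=cv2.INTER_CUBIC))
```

```text
t 3.4 p [ 0.5226 -0.0471  0.2101] rot [179.6   -0.27  67.57] F [-0.4  0.1  0.5] T [ 0.02  0.   -0.02] op 0.0855 q [-5.2  0.5  1.8 90.9  0.1 17.2]
[320.46133031 181.03787132]
```

View pics/w3d.png

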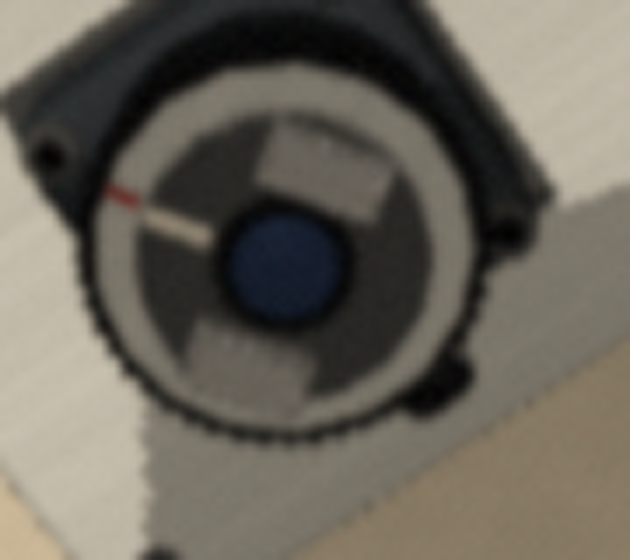

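View pics/w3p.png

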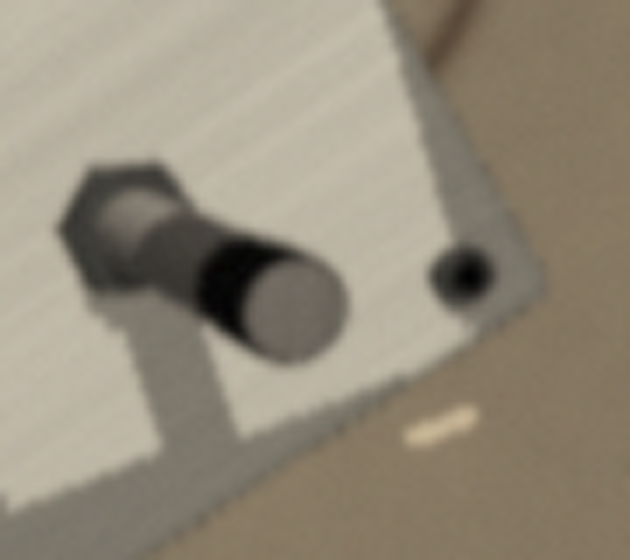

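```bash
cat > m.py <<'E'
from h import *
v=np.load('w3.npy'); c=dict(xyz=v[:3],orientation=v[3:6],intrinsics=v[6:].reshape(3,3))
f=lambda p,o=(280,145):(p[0]/7+o[0]-.43,p[1]/7+o[1]-.43)
W=lambda p,z,o=(280,145):px2w(c,f(p,o),z)[:2]
print('ring',W((284,249),.075),'shoulder',W((286,259),.080),'post',W((296,309),.098,(370,100)))
a=W((325,171),.0875);b=W((249,370),.0875);print('lugs',a,b,(a+b)/2,np.degrees(np.arctan2(*(a-b)[::-1])))
for p,q in [((275,118),(397,165)),((254,175),(374,225)),((200,322),(318,362)),((180,378),(297,420))]:
    d=W(q,.0875)-W(p,.0875); print('edge',np.degrees(np.arctan2(d[1],d[0])),np.linalg.norm(d))
for p,q in [((397,165),(297,420)),((275,118),(180,378))]:
    d=W(q,.0875)-W(p,.0875); print('long',np.degrees(np.arctan2(d[1],d[0])),np.linalg.norm(d))
d=W((212,238),.08)-W((148,212),.08);print('index',np.degrees(np.arctan2(d[1],d[0])))
d=W((296,309),.098,(370,100))-W((285,254),.0775);print('base yaw',np.degrees(np.arctan2(d[1],d[0]))-np.degrees(np.arctan2(80,12)),np.linalg.norm(d))
E
python3 m.py; python3 -c "
from h import *
plan([0.462,0.317,0.21],109.8)"
```

```text
ring [ 0.52172179 -0.04138821] shoulder [ 0.52173893 -0.04121175] post [0.51595678 0.03907193]
lugs [ 0.51136258 -0.03202283] [ 0.53126608 -0.05021497] [ 0.52131433 -0.0411189 ] 137.57215359837448
edge 46.163814901273994 0.01584823362662762
edge 44.396960249168586 0.01590337706494205
edge 47.9068367183892 0.015530051678057754
edge 46.65896030634385 0.01563550892197638
long -42.443457198477326 0.03478821408063255
long -42.099046003120655 0.034929108841386024
index 44.66969760726382
base yaw 12.643618423587284 0.08058057774792891
9
[[0,[3.48,-2.17,0.0],[0.05,-0.01,-4.69]],[0,[3.65,-1.87,0.0],[0.05,-0.01,-4.69]],[0,[3.79,-1.57,0.0],[0.05,-0.01,-4.69]],[0,[3.9,-1.25,0.01],[0.05,-0.01,-4.69]],[0,[3.99,-0.93,0.01],[0.05,-0.01,-4.69]],[0,[4.06,-0.6,0.01],[0.05,-0.01,-4.69]],[0,[4.09,-0.27,0.0],[0.05,-0.01,-4.69]],[0,[4.1,0.07,0.0],[0.05,-0.01,-4.69]],[0,[4.08,0.4,0.0],[0.05,-0.01,-4.69]]]
```

```bash
python3 -c "
from h import *
plan([0.487,0.268,0.18],110.5)"
```

```text
8
[[0,[3.47,-1.92,0.38],[0.06,-0.01,-5.37]],[0,[3.63,-1.58,0.38],[0.06,-0.01,-5.37]],[0,[3.77,-1.24,0.38],[0.06,-0.01,-5.37]],[0,[3.86,-0.88,0.38],[0.06,-0.01,-5.37]],[0,[3.93,-0.51,0.38],[0.06,-0.01,-5.37]],[0,[3.96,-0.14,0.38],[0.06,-0.01,-5.37]],[0,[3.96,0.23,0.38],[0.06,-0.01,-5.37]],[0,[3.92,0.6,0.38],[0.06,-0.01,-5.37]]]
```

Call:
{"name": "play_rows", "arguments": {
  "rows": [
    [0,[3.5,-1.9,0.2],[0,0,-5.4]],
    [0,[3.6,-1.6,0.4],[0,0,-5.4]],
    [0,[3.8,-1.2,0.4],[0,0,-5.4]],
    [0,[3.9,-0.9,0.4],[0,0,-5.4]],
    [0,[3.9,-0.5,0.4],[0,0,-5.4]],
    [0,[4.0,-0.1,0.4],[0,0,-5.4]],
    [0,[4.0,0.2,0.4],[0,0,-5.4]],
    [0,[3.0,0.4,0.4],[0,0,-4]],
    [0,[0,0,0],[0,0,0]],
    [0,[0,0,0],[0,0,0]]
  ]
}}

```text
time: 4.4
ee_pos: [0.4797, 0.2746, 0.1812]
tcp_rot: [179.2, 0.1, 111.4]
wrist_force: [0.1, -1.3, 0.2]
opening: 0.0852
```

Run:
```python
from h import *
st(); c=cam('wrist','k1.png'); st();c=cam('wrist','k1.png'); st(); np.save('k1.npy',np.r_[c['xyz'],c['orientation'],np.array(c['intrinsics']).ravel()])
for t in ['barrel_key','key_grip']:
    r=spotter.spot_in(c,t); print(t,[(np.round(x['point'],4).tolist(),round(x['confidence'],2)) for x in r[:2]])
```

```text
t 4.4 p [0.4797 0.2746 0.1812] rot [1.7921e+02 1.4000e-01 1.1138e+02] F [ 0.1 -1.3  0.2] T [-0.09 -0.01 -0.01] op 0.0852 q [29.9  3.8  2.  87.5 -0.3  8.5]
t 4.45 p [0.4798 0.2743 0.1812] rot [1.7921e+02 1.3000e-01 1.1135e+02] F [ 0.2 -0.  -0.1] T [-0.01  0.04  0.03] op 0.0859 q [29.9  3.7  2.  87.5 -0.2  8.5]
t 4.5 p [0.4801 0.2737 0.1814] rot [1.7920e+02 1.4000e-01 1.1128e+02] F [ 1.   0.2 -0.5] T [-0.03  0.03  0.  ] op 0.0853 q [29.8  3.7  2.  87.5 -0.3  8.5]
barrel_key [([0.4784, 0.27, 0.01], 0.8)]
key_grip [([0.4814, 0.272, 0.0153], 0.62)]
```

View pics/k1.png

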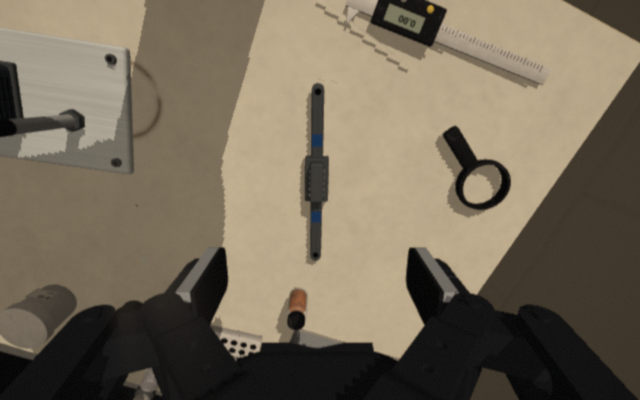

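Run:
```python
import cv2
a=cv2.imread('pics/k1.png')
cv2.imwrite('pics/k1c.png',cv2.resize(a[75:270,285:350],None,fx=3,fy=3,interpolation=cv2.INTER_CUBIC))
cv2.imwrite('pics/k1d.png',cv2.resize(a[145:210,285:350],None,fx=8,fy=8,interpolation=cv2.INTER_CUBIC))
```

```text
(no output)
```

View pics/k1c.png

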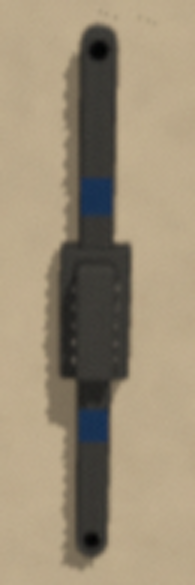

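View pics/k1d.png

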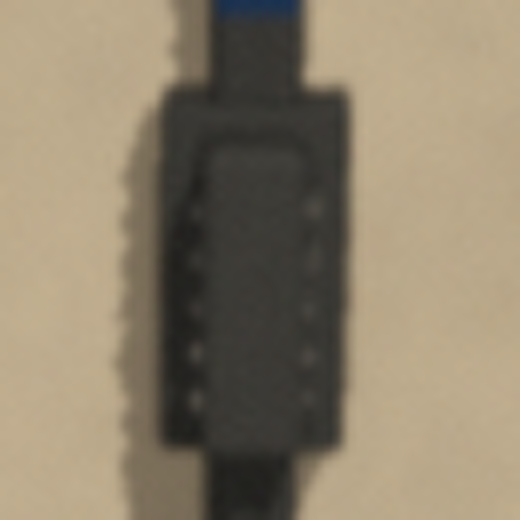

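Run:
```python
from h import *
v=np.load('k1.npy'); c=dict(xyz=v[:3],orientation=v[3:6],intrinsics=v[6:].reshape(3,3))
W=lambda u,w,z:px2w(c,(u-.4,w-.4),z)[:2]
a=W(285+97/3,75+49/3,.012);b=W(285+91/3,75+541/3,.012)
print(a,b,(a+b)/2,np.linalg.norm(a-b),np.degrees(np.arctan2(*(a-b)[::-1])))
a=W(285+98/3,75+25/3,.012);b=W(285+91/3,75+555/3,.012);print('ends',(a+b)/2,np.linalg.norm(a-b),np.degrees(np.arctan2(*(a-b)[::-1])))
a=W(285+255/8,145+92/8,.01275);print('block front',a)
print('rib',W(285+256/8,145+145/8,.0255),W(285+252/8,145+450/8,.0255))
```

```text
[0.40722898 0.24598912] [0.5672814  0.30624303] [0.48725519 0.27611608] 0.1710184471578441 -159.37046999912135
ends [0.4866492  0.27603737] 0.18380398634028397 -159.41847614802685
block front [0.46417923 0.2677833 ]
rib [0.46772174 0.26931653] [0.50367345 0.28283635]
```

```bash
python3 -c "
from h import *
st();plan([0.4862,0.276,0.06],110.6,n=6);plan([0.4862,0.276,0.027],110.6,n=8)"
```

```text
t 4.6 p [0.4805 0.2731 0.1815] rot [1.7918e+02 1.4000e-01 1.1121e+02] F [-0.3 -0.4  0.1] T [ 0.03 -0.02 -0.02] op 0.0852 q [29.7  3.7  2.  87.5 -0.3  8.5]
6
[[0,[0.02,0.08,2.03],[0.14,0.02,0.1]],[0,[0.02,0.08,2.03],[0.14,0.02,0.1]],[0,[0.01,0.09,2.03],[0.14,0.02,0.1]],[0,[0.01,0.09,2.03],[0.14,0.02,0.1]],[0,[0.01,0.1,2.03],[0.14,0.02,0.1]],[0,[0.01,0.1,2.03],[0.14,0.02,0.1]]]
8
[[0,[0.01,0.05,1.93],[0.1,0.02,0.08]],[0,[0.01,0.06,1.93],[0.1,0.02,0.08]],[0,[0.01,0.06,1.93],[0.1,0.02,0.08]],[0,[0.01,0.06,1.93],[0.1,0.02,0.08]],[0,[0.01,0.07,1.93],[0.1,0.02,0.08]],[0,[0.01,0.07,1.93],[0.1,0.02,0.08]],[0,[0.01,0.07,1.93],[0.1,0.02,0.08]],[0,[0.01,0.08,1.93],[0.1,0.02,0.08]]]
```

Call:
{"name": "play_rows", "arguments": {
  "rows": [
    [0.5,[0,0.1,2],[0.2,0,0.1]],
    [0.5,[0,0.1,2],[0.2,0,0.1]],
    [0.5,[0,0.1,2],[0.2,0,0.1]],
    [0.5,[0,0.1,2],[0.2,0,0.1]],
    [0.5,[0,0.1,2],[0.1,0,0.1]],
    [0.5,[0,0.1,1.5],[0,0,0.1]],
    [0.5,[0,0,0],[0,0,0]],
    [0.5,[0,0,0],[0,0,0]]
  ],
  "newtons": 60
}}

```text
time: 5.4
ee_pos: [0.491, 0.2685, 0.0662]
tcp_rot: [179.8, 0.1, 109.8]
wrist_force: [0.8, -0.1, -0.3]
opening: 0.0427
```

Run:
```python
from h import *
st(); c=cam('wrist','k2.png'); plan([0.4862,0.276,0.027],110.6,n=4)
```

```text
t 5.4 p [0.491  0.2685 0.0662] rot [1.7977e+02 1.2000e-01 1.0976e+02] F [ 0.8 -0.1 -0.3] T [-0.03  0.02  0.  ] op 0.0427 q [28.7  6.3 -7.9 75.5 -0.2  9. ]
4
[[0,[0.22,-0.06,0.98],[0.06,0.03,-0.21]],[0,[0.22,-0.05,0.98],[0.06,0.03,-0.21]],[0,[0.22,-0.05,0.98],[0.06,0.03,-0.21]],[0,[0.22,-0.05,0.98],[0.06,0.03,-0.21]]]
```

View pics/k2.png

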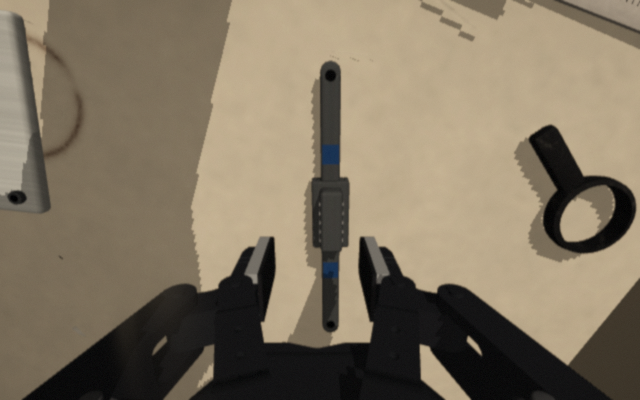

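Call:
{"name": "play_rows", "arguments": {
  "rows": [
    [0.5,[0.4,-0.1,0.5],[0,0,-0.4]],
    [0.5,[0.3,0,0.5],[0,0,-0.3]],
    [0.5,[0.1,0,0.5],[0,0,-0.1]],
    [0.5,[0,0,0.3],[0,0,0]],
    [0.5,[0,0,0],[0,0,0]],
    [0.5,[0,0,0],[0,0,0]]
  ]
}}

```text
time: 6.05
ee_pos: [0.4881, 0.2774, 0.0494]
tcp_rot: [179.5, 0.1, 110.7]
wrist_force: [1.1, -0.8, -0.6]
opening: 0.0429
```

Run:
```python
from h import *
st(); c=cam('wrist','k3.png'); np.save('k3.npy',np.r_[c['xyz'],c['orientation'],np.array(c['intrinsics']).ravel()]);plan([0.4862,0.276,0.027],110.6,n=4)
```

```text
t 6.05 p [0.4881 0.2774 0.0494] rot [1.7954e+02 8.0000e-02 1.1067e+02] F [ 1.1 -0.8 -0.6] T [ 0.03 -0.04 -0.01] op 0.0429 q [29.7  6.8 -9.3 73.4 -0.2  9. ]
4
[[0,[-0.01,-0.06,0.56],[0.12,0.02,0.02]],[0,[-0.01,-0.06,0.56],[0.12,0.02,0.02]],[0,[-0.01,-0.06,0.56],[0.12,0.02,0.02]],[0,[-0.02,-0.06,0.56],[0.12,0.02,0.02]]]
```

View pics/k3.png

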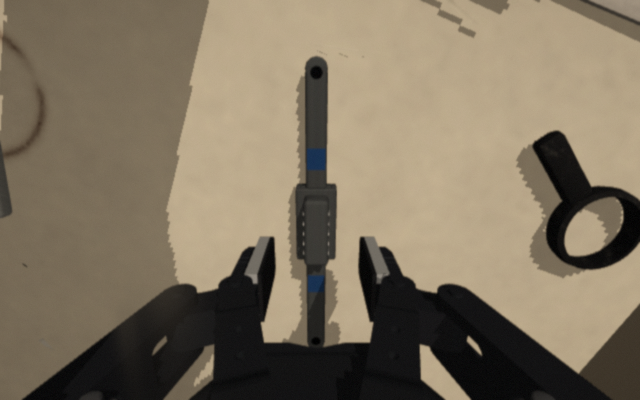

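Call:
{"name": "play_rows", "arguments": {
  "rows": [
    [0.5,[0,-0.1,0.7],[0.2,0,0]],
    [0.5,[0,0,0.7],[0.1,0,0]],
    [0.5,[0,0,0.5],[0.1,0,0]],
    [0.5,[0,0,0.2],[0,0,0]],
    [0.5,[0,0,0],[0,0,0]]
  ]
}}

```text
time: 6.6
ee_pos: [0.4872, 0.2767, 0.0263]
tcp_rot: [180.0, 0.1, 110.6]
wrist_force: [0.7, 0.5, 0.5]
opening: 0.0424
```

Run:
```python
from h import *
st(); plan([0.4862,0.276,0.027],110.6,n=2)
```

```text
t 6.6 p [0.4872 0.2767 0.0263] rot [1.8000e+02 9.0000e-02 1.1065e+02] F [0.7 0.5 0.5] T [0.01 0.   0.03] op 0.0424 q [ 29.6   7.8 -10.8  71.4  -0.1   9. ]
2
[[0,[-0.02,-0.06,-0.04],[0.0,0.04,0.02]],[0,[-0.02,-0.06,-0.04],[0.0,0.04,0.02]]]
```

Close on the rib.

Call:
{"name": "play_rows", "arguments": {
  "rows": [
    [1,[0,-0.1,-0.1],[0,0,0]],
    [1,[0,0,0],[0,0,0]],
    [1,[0,0,0],[0,0,0]],
    [1,[0,0,0],[0,0,0]],
    [1,[0,0,0],[0,0,0]],
    [1,[0,0,0],[0,0,0]]
  ],
  "newtons": 60
}}

```text
time: 7.2
ee_pos: [0.4863, 0.2764, 0.0278]
tcp_rot: [180.0, 0.1, 110.6]
wrist_force: [0.4, -0.8, -1.5]
opening: 0.012
```

Run:
```python
from h import *
st(); c=cam('wrist','k4.png'); np.save('k4.npy',np.r_[c['xyz'],c['orientation'],np.array(c['intrinsics']).ravel()]);
```

```text
t 7.2 p [0.4863 0.2764 0.0278] rot [1.7997e+02 8.0000e-02 1.1064e+02] F [ 0.4 -0.8 -1.5] T [-0.03 -0.04  0.01] op 0.012 q [ 29.7   7.6 -10.9  71.5  -0.1   9. ]
```

View pics/k4.png

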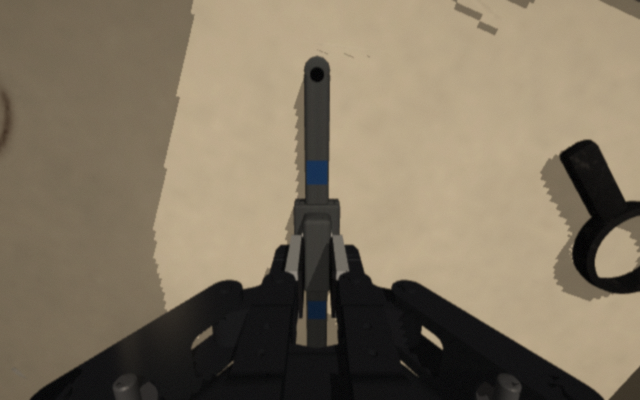

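Run:
```python
from h import *
v=np.load('k4.npy'); c=dict(xyz=v[:3],orientation=v[3:6],intrinsics=v[6:].reshape(3,3))
W=lambda u,w,z:px2w(c,(u,w),z)[:2]
y=np.radians(20.6);d=np.array([np.cos(y),np.sin(y)])
for p,z,L in [((316.7,73.5),.012,.0855),((316.5,199),.01275,.023),((316.5,219),.0255,.0193),((317,57),.012,.093)]:
    print(W(*p,z)+d*L)
a=W(316.7,73.5,.012);b=W(316,306,.012);print(np.degrees(np.arctan2(*(b-a)[::-1])))
plan([0.4863,0.2764,0.20],110.6,n=5)
```

```text
[0.4872634  0.27669973]
[0.48408347 0.27545144]
[0.48590756 0.27615067]
[0.48785689 0.27705826]
20.464821769354483
5
[[0,[-0.01,0.0,-3.44],[0.01,0.02,0.01]],[0,[-0.0,0.0,-3.44],[0.01,0.02,0.01]],[0,[-0.0,0.0,-3.44],[0.01,0.02,0.01]],[0,[-0.0,0.0,-3.44],[0.01,0.02,0.01]],[0,[-0.0,0.0,-3.44],[0.01,0.02,0.01]]]
```

Call:
{"name": "play_rows", "arguments": {
  "rows": [
    [1,[0,0,-2],[0,0,0]],
    [1,[0,0,-4],[0,0,0]],
    [1,[0,0,-4],[0,0,0]],
    [1,[0,0,-3],[0,0,0]],
    [1,[0,0,-1],[0,0,0]]
  ]
}}

```text
time: 7.75
ee_pos: [0.4844, 0.2757, 0.1691]
tcp_rot: [-179.7, 0.1, 110.7]
wrist_force: [0.6, 0.2, -0.7]
opening: 0.0118
```

Run:
```python
from h import *
st(); plan([0.5216,-0.0412,0.165],47.3,n=11)
```

```text
t 7.75 p [0.4844 0.2757 0.1691] rot [-1.7965e+02  1.4000e-01  1.1065e+02] F [ 0.6  0.2 -0.7] T [ 0.02 -0.01  0.  ] op 0.0118 q [29.7  5.5  2.5 87.4 -0.1  9. ]
11
[[0,[-2.81,-0.7,0.05],[-0.02,0.03,5.76]],[0,[-2.87,-0.41,0.05],[-0.02,0.03,5.76]],[0,[-2.9,-0.12,0.05],[-0.02,0.03,5.76]],[0,[-2.9,0.17,0.04],[-0.02,0.03,5.76]],[0,[-2.86,0.46,0.04],[-0.02,0.03,5.76]],[0,[-2.8,0.74,0.04],[-0.02,0.03,5.76]],[0,[-2.71,1.02,0.04],[-0.02,0.03,5.76]],[0,[-2.6,1.29,0.04],[-0.02,0.03,5.76]],[0,[-2.46,1.54,0.04],[-0.02,0.03,5.76]],[0,[-2.29,1.78,0.04],[-0.02,0.03,5.76]],[0,[-2.1,2.0,0.04],[-0.02,0.03,5.76]]]
```

Call:
{"name": "play_rows", "arguments": {
  "rows": [
    [1,[-2.8,-0.7,0],[0,0,5.8]],
    [1,[-2.9,-0.4,0],[0,0,5.8]],
    [1,[-2.9,-0.1,0],[0,0,5.8]],
    [1,[-2.9,0.2,0],[0,0,5.8]],
    [1,[-2.9,0.5,0],[0,0,5.8]],
    [1,[-2.8,0.7,0],[0,0,5.8]],
    [1,[-2.7,1.0,0],[0,0,5.8]],
    [1,[-2.6,1.3,0],[0,0,5.8]],
    [1,[-2.5,1.5,0],[0,0,5.8]],
    [1,[-2.0,1.6,0],[0,0,4.5]],
    [1,[-1.0,1.0,0],[0,0,3]],
    [1,[0,0,0],[0,0,0]]
  ]
}}

```text
time: 8.95
ee_pos: [0.5138, -0.0344, 0.1584]
tcp_rot: [-179.5, 0.7, 48.6]
wrist_force: [-0.6, 1.3, -1.6]
opening: 0.012
```

Run:
```python
from h import *
st(); plan([0.5216,-0.0412,0.165],47.3)
```

```text
t 8.95 p [ 0.5138 -0.0344  0.1584] rot [-179.54    0.73   48.61] F [-0.6  1.3 -1.6] T [ 0.07 -0.    0.  ] op 0.012 q [-3.7  0.1 -4.2 86.5 -0.3 37.7]
1
[[0,[-0.0,1.03,-0.67],[-0.45,0.74,1.31]]]
```

Call:
{"name": "play_rows", "arguments": {
  "rows": [
    [1,[0,0.6,0.2],[-0.3,0.4,0.8]],
    [1,[0,0.4,0.2],[-0.2,0.3,0.5]],
    [1,[0,0,0],[0,0,0]],
    [1,[0,0,0],[0,0,0]]
  ]
}}

```text
time: 9.35
ee_pos: [0.5217, -0.0393, 0.1526]
tcp_rot: [-180.0, -0.0, 47.5]
wrist_force: [0.1, -0.1, -0.8]
opening: 0.012
```

Run:
```python
from h import *
st(); c=cam('wrist','b1.png'); np.save('b1.npy',np.r_[c['xyz'],c['orientation'],np.array(c['intrinsics']).ravel()]);plan([0.5216,-0.0412,0.150],47.3)
```

```text
t 9.35 p [ 0.5217 -0.0393  0.1526] rot [-179.99   -0.     47.5 ] F [ 0.1 -0.1 -0.8] T [-0.04  0.02  0.03] op 0.012 q [-4.3  0.4 -4.5 85.   0.  38.2]
1
[[0,[-0.15,0.12,0.27],[-0.01,-0.0,0.2]]]
```

View pics/b1.png

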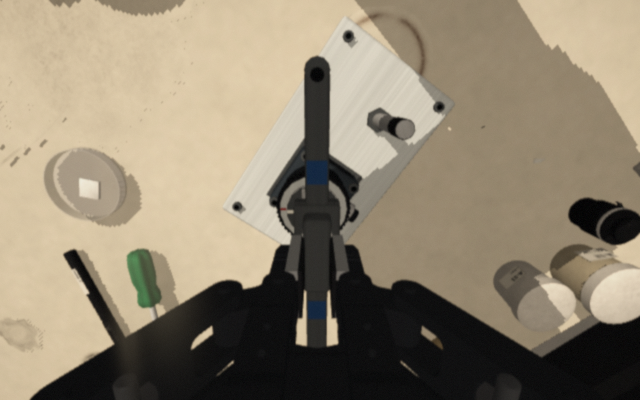

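Call:
{"name": "play_rows", "arguments": {
  "rows": [
    [1,[-0.1,0.1,0.8],[0,0,0.1]],
    [1,[-0.1,0.1,1.0],[0,0,0.1]],
    [1,[0,0,0.8],[0,0,0]],
    [1,[0,0,0.2],[0,0,0]],
    [1,[0,0,0],[0,0,0]],
    [1,[0,0,0],[0,0,0]]
  ]
}}

```text
time: 10.0
ee_pos: [0.5214, -0.0414, 0.1215]
tcp_rot: [-179.9, 0.0, 47.4]
wrist_force: [0.1, 0.2, -0.8]
opening: 0.012
```

Run:
```python
from h import *
st(); plan([0.5216,-0.0412,0.120],47.3)
```

```text
t 10.0 p [ 0.5214 -0.0414  0.1215] rot [-1.7993e+02  4.0000e-02  4.7400e+01] F [ 0.1  0.2 -0.8] T [ 0.    0.02 -0.03] op 0.012 q [-4.5  0.7 -7.7 81.6  0.  38.1]
1
[[0,[0.03,0.01,0.15],[-0.07,0.04,0.1]]]
```

Call:
{"name": "play_rows", "arguments": {
  "rows": [
    [1,[0,0,0.3],[0,0,0]],
    [1,[0,0,0.3],[0,0,0]],
    [1,[0,0,0.1],[0,0,0]]
  ]
}}

```text
time: 10.3
ee_pos: [0.5218, -0.0414, 0.1147]
tcp_rot: [-180.0, -0.0, 47.4]
wrist_force: [0.2, 0.1, -2.8]
opening: 0.0118
```

Call:
{"name": "play_rows", "arguments": {
  "rows": [
    [1,[0,0,0.2],[0,0,0]],
    [1,[0,0,0.1],[0,0,0]]
  ]
}}

```text
time: 10.5
ee_pos: [0.5217, -0.0416, 0.1116]
tcp_rot: [180.0, 0.0, 47.4]
wrist_force: [0.4, -0.5, 0.2]
opening: 0.0119
```

Run:
```python
from h import *
st()
```

```text
t 10.5 p [ 0.5217 -0.0416  0.1116] rot [179.99   0.    47.39] F [ 0.4 -0.5  0.2] T [-0.19  0.19 -0.05] op 0.0119 q [-4.6  0.8 -8.7 80.5 -0.  38.1]
```

Call:
{"name": "play_rows", "arguments": {
  "rows": [
    [1,[0,0,0.2],[0,0,0]],
    [1,[0,0,0.1],[0,0,0]]
  ]
}}

```text
time: 10.7
ee_pos: [0.5217, -0.0417, 0.1084]
tcp_rot: [180.0, 0.0, 47.4]
wrist_force: [-1.0, 0.2, -1.4]
opening: 0.0121
```

Call:
{"name": "play_rows", "arguments": {
  "rows": [
    [1,[0,0,0.1],[0,0,0]],
    [1,[0,0,0.1],[0,0,0]]
  ]
}}

```text
time: 10.9
ee_pos: [0.5219, -0.0417, 0.1074]
tcp_rot: [179.9, -0.0, 47.4]
wrist_force: [-5.0, -0.5, 13.7]
opening: 0.0121
```

Run:
```python
from h import *
st(); c=cam('scene');a=c['img'][:,:,::-1];cv2.imwrite('pics/s2.png',cv2.resize(a[160:310,270:420],None,fx=4,fy=4,interpolation=cv2.INTER_CUBIC))
```

```text
t 10.9 p [ 0.5219 -0.0417  0.1074] rot [ 1.7994e+02 -2.0000e-02  4.7380e+01] F [-5.  -0.5 13.7] T [-0.06  1.12 -0.04] op 0.0121 q [-4.6  0.8 -9.2 80.  -0.  38.1]
```

View pics/s2.png

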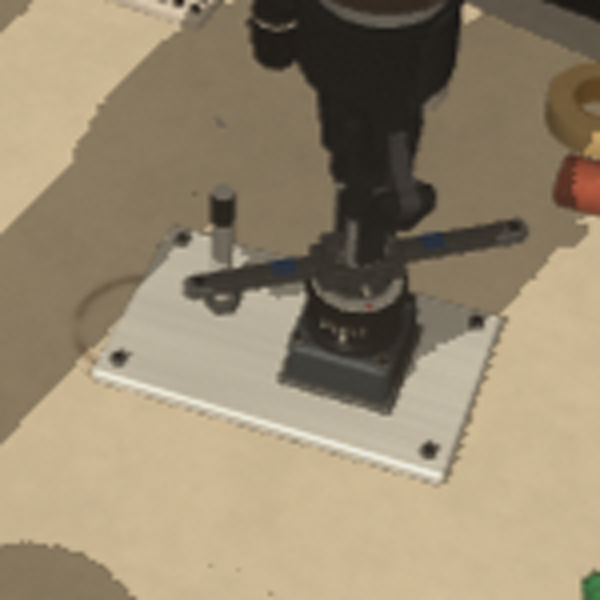

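Call:
{"name": "play_rows", "arguments": {
  "rows": [
    [1,[0,0,-0.05],[0,0,2]],
    [1,[0,0,0],[0,0,4]],
    [1,[0,0,0],[0,0,4]],
    [1,[0,0,0],[0,0,4]],
    [1,[0,0,0],[0,0,4]],
    [1,[0,0,0],[0,0,4]],
    [1,[0,0,0],[0,0,2]],
    [1,[0,0,0],[0,0,0]]
  ]
}}

```text
time: 11.75
ee_pos: [0.5213, -0.0425, 0.1081]
tcp_rot: [179.9, 0.0, 22.4]
wrist_force: [-0.4, -1.1, -0.6]
opening: 0.0119
```

Run:
```python
from h import *
st(); c=cam('wrist','b2.png')
```

```text
t 11.75 p [ 0.5213 -0.0425  0.1081] rot [1.7986e+02 2.0000e-02 2.2410e+01] F [-0.4 -1.1 -0.6] T [-0.11  0.12  0.04] op 0.0119 q [-4.6  0.7 -9.2 80.  -0.1 63. ]
```

View pics/b2.png

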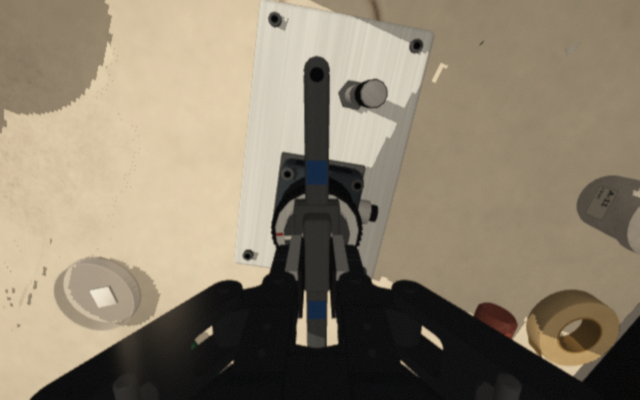

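Call:
{"name": "play_rows", "arguments": {
  "rows": [
    [1,[0,-0.05,0],[0,0,2]],
    [1,[0,0,0],[0,0,2]],
    [1,[0,0,0],[0,0,2]],
    [1,[0,0,0],[0,0,1]],
    [1,[0,0,0],[0,0,0]]
  ]
}}

```text
time: 12.3
ee_pos: [0.5212, -0.0423, 0.108]
tcp_rot: [179.8, 0.0, 15.6]
wrist_force: [0.3, -1.2, 0.7]
opening: 0.0118
```

Call:
{"name": "play_rows", "arguments": {
  "rows": [
    [1,[0,0,0],[0,0,1]],
    [1,[0,0,0],[0,0,0]]
  ]
}}

```text
time: 12.5
ee_pos: [0.5212, -0.0424, 0.108]
tcp_rot: [179.8, 0.0, 14.6]
wrist_force: [-0.6, -0.5, -0.9]
opening: 0.0119
```

Run:
```python
from h import *
st(); c=cam('wrist','b3.png')
cv2.imwrite('pics/b3c.png',cv2.resize(c['img'][50:270,250:430,::-1],None,fx=3,fy=2.7,interpolation=cv2.INTER_CUBIC))
```

```text
t 12.5 p [ 0.5212 -0.0424  0.108 ] rot [1.7982e+02 1.0000e-02 1.4580e+01] F [-0.6 -0.5 -0.9] T [-0.08  0.05  0.07] op 0.0119 q [-4.6  0.7 -9.2 80.  -0.2 70.9]
```

View pics/b3c.png

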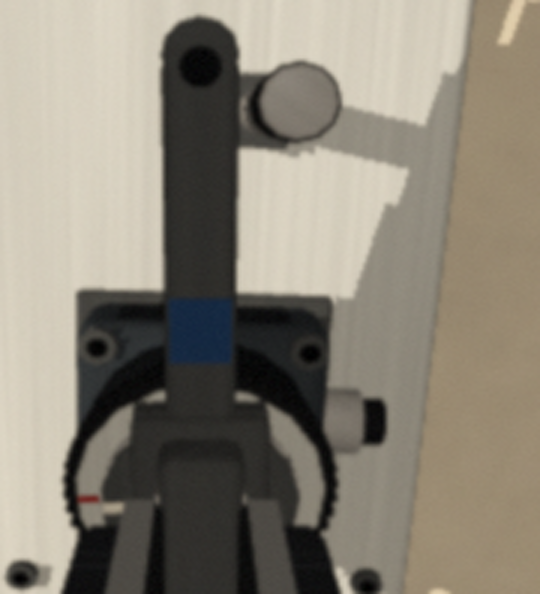

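Call:
{"name": "play_rows", "arguments": {
  "rows": [
    [1,[0,0,0],[0,0,1]],
    [1,[0,0,0],[0,0,0]]
  ]
}}

```text
time: 12.75
ee_pos: [0.5212, -0.0423, 0.108]
tcp_rot: [179.8, 0.0, 13.6]
wrist_force: [0.1, -0.4, -0.0]
opening: 0.0121
```

```bash
python3 -c "
from h import *
st()"
```

```text
t 12.75 p [ 0.5212 -0.0423  0.108 ] rot [179.82   0.    13.56] F [ 0.1 -0.4 -0. ] T [-0.05  0.15  0.01] op 0.0121 q [-4.6  0.7 -9.2 80.  -0.2 71.9]
```

Call:
{"name": "play_rows", "arguments": {
  "rows": [
    [1,[0,0,0],[0,0,0.7]],
    [1,[0,0,0],[0,0,0]]
  ]
}}

```text
time: 12.95
ee_pos: [0.5212, -0.0423, 0.108]
tcp_rot: [179.8, -0.0, 12.8]
wrist_force: [-0.1, -0.0, -1.2]
opening: 0.0121
```

Run:
```python
from h import *
st(); c=cam('wrist','b4.png')
cv2.imwrite('pics/b4c.png',cv2.resize(c['img'][50:270,250:430,::-1],None,fx=3,fy=2.7,interpolation=cv2.INTER_CUBIC))
```

```text
t 12.95 p [ 0.5212 -0.0423  0.108 ] rot [179.82  -0.    12.81] F [-0.1 -0.  -1.2] T [-0.12  0.15  0.02] op 0.0121 q [-4.6  0.7 -9.2 80.  -0.2 72.6]
```

View pics/b4c.png

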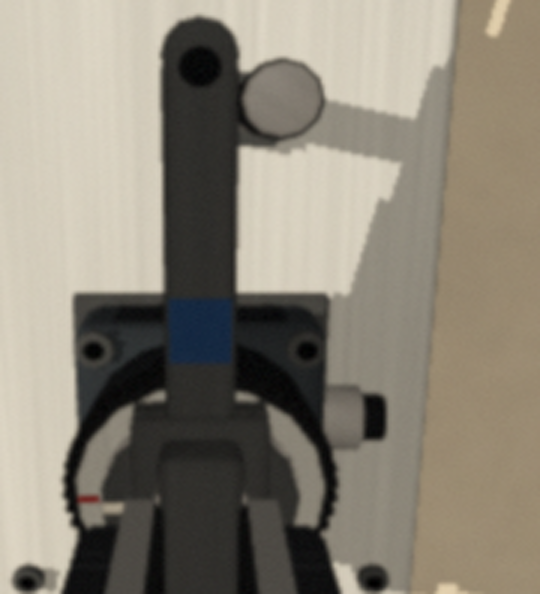

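Call:
{"name": "play_rows", "arguments": {
  "rows": [
    [1,[0,0,0],[0,0,0.7]],
    [1,[0,0,0],[0,0,0]]
  ]
}}

```text
time: 13.2
ee_pos: [0.5211, -0.0423, 0.108]
tcp_rot: [179.8, 0.0, 12.1]
wrist_force: [-0.4, -0.5, -0.0]
opening: 0.0118
```

```bash
python3 -c "
from h import *
st()"
```

```text
t 13.2 p [ 0.5211 -0.0423  0.108 ] rot [1.7982e+02 1.0000e-02 1.2100e+01] F [-0.4 -0.5 -0. ] T [-0.13  0.14  0.26] op 0.0118 q [-4.6  0.7 -9.2 80.  -0.2 73.3]
```

Call:
{"name": "play_rows", "arguments": {
  "rows": [
    [1,[0,0,0],[0,0,0.7]],
    [1,[0,0,0],[0,0,0]]
  ]
}}

```text
time: 13.4
ee_pos: [0.5209, -0.0424, 0.108]
tcp_rot: [179.8, 0.0, 11.4]
wrist_force: [-1.4, -0.3, -0.3]
opening: 0.0119
```

```bash
python3 -c "
from h import *
st()
c=cam('wrist','b5.png')
cv2.imwrite('pics/b5c.png',cv2.resize(c['img'][50:270,250:430,::-1],None,fx=3,fy=2.7,interpolation=cv2.INTER_CUBIC))"
```

```text
t 13.4 p [ 0.5209 -0.0424  0.108 ] rot [1.798e+02 3.000e-02 1.139e+01] F [-1.4 -0.3 -0.3] T [-0.26  0.19  0.51] op 0.0119 q [-4.5  0.7 -9.2 80.1 -0.2 74.1]
```

View pics/b5c.png

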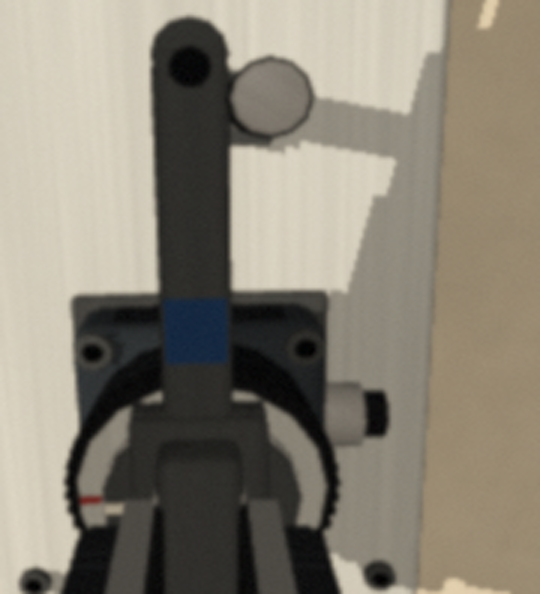

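Call:
{"name": "play_rows", "arguments": {
  "rows": [
    [1,[0,0,0],[0,0,-0.7]],
    [1,[0,0,0],[0,0,-0.2]],
    [1,[0,0,0],[0,0,0]]
  ]
}}

```text
time: 13.75
ee_pos: [0.521, -0.0423, 0.1079]
tcp_rot: [179.8, 0.0, 12.4]
wrist_force: [-1.2, -0.6, -1.1]
opening: 0.0118
```

```bash
python3 -c "
from h import *
st()"
```

```text
t 13.75 p [ 0.521  -0.0423  0.1079] rot [1.7982e+02 3.0000e-02 1.2370e+01] F [-1.2 -0.6 -1.1] T [-0.18  0.2   0.17] op 0.0118 q [-4.5  0.7 -9.2 80.  -0.2 73.1]
```

Call:
{"name": "play_rows", "arguments": {
  "rows": [
    [0.6,[0,0,0],[0,0,0]],
    [0.6,[0,0,0],[0,0,0]],
    [0.3,[0,0,0],[0,0,0]],
    [0,[0,0,-1],[0,0,0]],
    [0,[0,0,-2],[0,0,0]],
    [0,[0,0,-2],[0,0,-4]],
    [0,[0,0,-1],[0,0,-4]],
    [0,[0,0,0],[0,0,0]],
    [0,[0,0,0],[0,0,0]]
  ]
}}

```text
time: 14.65
ee_pos: [0.5218, -0.0419, 0.1735]
tcp_rot: [179.8, -0.1, 20.5]
wrist_force: [-1.2, -0.7, -0.5]
opening: 0.0851
```

```bash
python3 -c "
from h import *
st()
c=cam('wrist','c1.png');st();np.save('c1.npy',np.r_[c['xyz'],c['orientation'],np.array(c['intrinsics']).ravel()])
c=cam('scene');a=c['img'][:,:,::-1];cv2.imwrite('pics/s3.png',cv2.resize(a[160:310,270:420],None,fx=4,fy=4,interpolation=cv2.INTER_CUBIC))
"
```

```text
t 14.65 p [ 0.5218 -0.0419  0.1735] rot [ 1.798e+02 -1.500e-01  2.046e+01] F [-1.2 -0.7 -0.5] T [-0.   -0.02 -0.02] op 0.0851 q [-4.5  0.3 -2.4 87.1 -0.1 65. ]
t 14.7 p [ 0.5217 -0.0419  0.1734] rot [ 1.7979e+02 -1.4000e-01  2.0470e+01] F [ 0.1 -0.   1.1] T [ 0.03  0.03 -0.02] op 0.0854 q [-4.5  0.3 -2.4 87.1 -0.1 65. ]
```

View pics/c1.png

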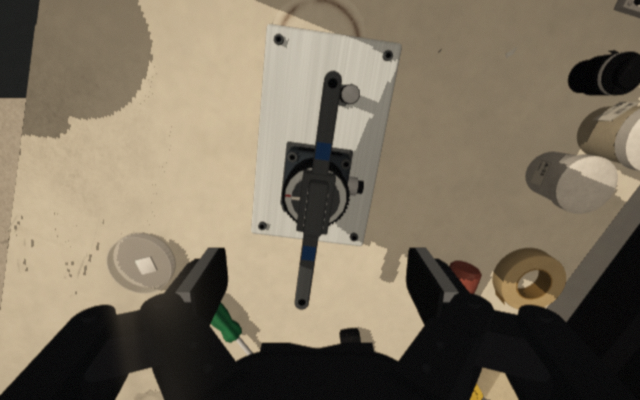

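View pics/s3.png

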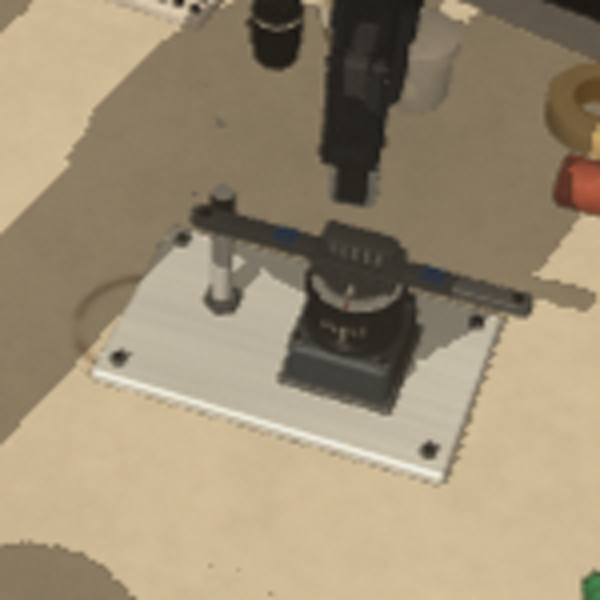

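```bash
python3 -c "
from h import *
v=np.load('c1.npy'); c=dict(xyz=v[:3],orientation=v[3:6],intrinsics=v[6:].reshape(3,3))
a=px2w(c,(333,83),.092)[:2];b=px2w(c,(302,302.5),.092)[:2]
print((a+b)/2,np.linalg.norm(a-b),np.degrees(np.arctan2(*(a-b)[::-1]))-90)
plan([0.5216,-0.0416,0.12],46.5,n=5)"
```

```text
[ 0.52273641 -0.04165654] 0.17060378235890236 12.82749905962416
5
[[0,[0.0,-0.01,1.06],[0.04,-0.01,-5.2]],[0,[0.0,-0.01,1.06],[0.04,-0.01,-5.2]],[0,[0.0,-0.01,1.06],[0.04,-0.01,-5.2]],[0,[0.0,-0.01,1.06],[0.04,-0.01,-5.2]],[0,[0.0,-0.0,1.06],[0.04,-0.01,-5.2]]]
```

Call:
{"name": "play_rows", "arguments": {
  "rows": [
    [0,[0,0,0.5],[0,0,-5.2]],
    [0,[0,0,1],[0,0,-5.2]],
    [0,[0,0,1.5],[0,0,-5.2]],
    [0,[0,0,1.5],[0,0,-5.2]],
    [0,[0,0,1.5],[0,0,-5.2]],
    [0,[0,0,1.5],[0,0,0]],
    [0,[0,0,1.0],[0,0,0]],
    [0,[0,0,0.5],[0,0,0]],
    [0,[0,0,0],[0,0,0]],
    [0,[0,0,0],[0,0,0]]
  ]
}}

```text
time: 15.75
ee_pos: [0.5189, -0.0419, 0.0746]
tcp_rot: [-179.9, 0.2, 47.0]
wrist_force: [-0.8, -0.5, 0.5]
opening: 0.0859
```

```bash
python3 -c "
from h import *
st()
plan([0.5216,-0.0417,0.068],46.7,n=4)
c=cam('scene');a=c['img'][:,:,::-1];cv2.imwrite('pics/s4.png',cv2.resize(a[160:310,270:420],None,fx=4,fy=4,interpolation=cv2.INTER_CUBIC))
"
```

```text
t 15.75 p [ 0.5189 -0.0419  0.0746] rot [-179.89    0.25   46.95] F [-0.8 -0.5  0.5] T [0.02 0.01 0.01] op 0.0859 q [ -4.5   1.3 -12.3  76.6  -0.1  38.5]
4
[[0,[0.05,0.05,0.16],[-0.03,0.06,0.06]],[0,[0.05,0.05,0.16],[-0.03,0.06,0.06]],[0,[0.05,0.05,0.17],[-0.03,0.06,0.06]],[0,[0.05,0.05,0.17],[-0.03,0.06,0.06]]]
```

View pics/s4.png

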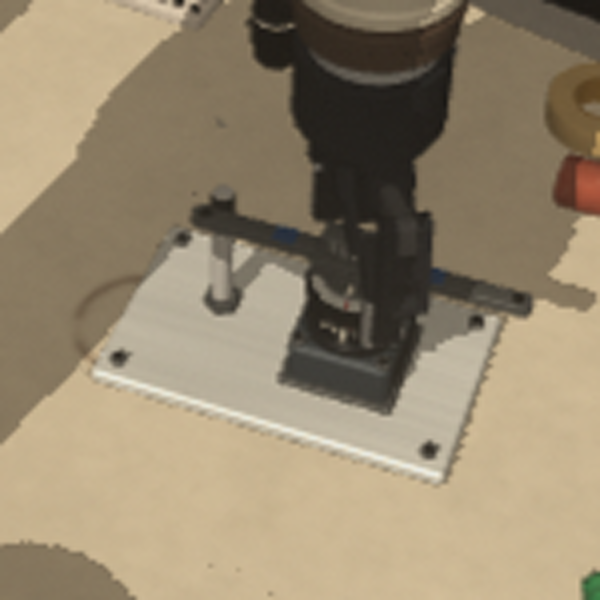

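```bash
python3 -c "
from h import *
c=cam('scene')
for r in (.0425,.055):
  for z in (.05,.06,.07,.08):
    print(r,z,w2px(c,(0.5189-r*.682,-.0419-r*.731,z)))
a=c['img'][:,:,::-1];cv2.imwrite('pics/s5.png',cv2.resize(a[205:255,340:390],None,fx=12,fy=12,interpolation=cv2.INTER_CUBIC))
"
```

```text
0.0425 0.05 [363.98121941 251.0662777 ]
0.0425 0.06 [364.2879244  247.93308327]
0.0425 0.07 [364.59903208 244.75491236]
0.0425 0.08 [364.91463795 241.53078952]
0.055 0.05 [365.74249461 255.64418295]
0.055 0.06 [366.06460074 252.51593477]
0.055 0.07 [366.39137223 249.34237737]
0.055 0.08 [366.72291116 246.12251917]
```

View pics/s5.png

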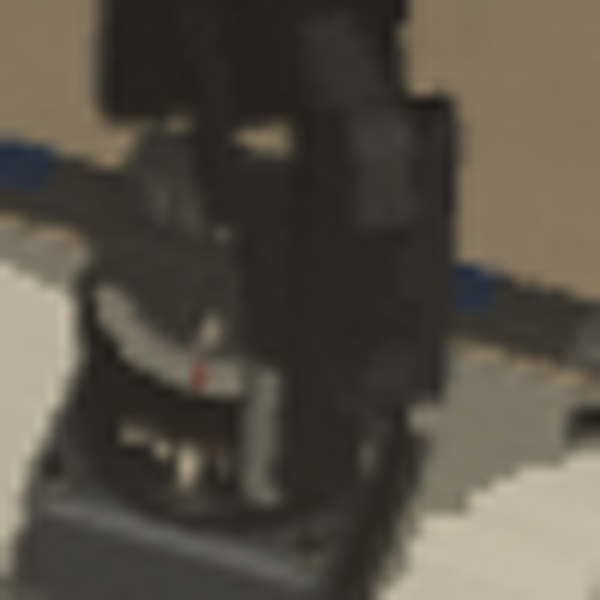

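```bash
python3 -c "
from h import *
c=cam('scene')
for s in (-.011,.011):
  for z in (.06,.07,.08):
    print(s,z,w2px(c,(0.5189-.0425*.682+s*.731,-.0419-.0425*.731-s*.682,z)))
"
```

```text
-0.011 0.06 [359.14411532 248.8631444 ]
-0.011 0.07 [359.41879691 245.68594459]
-0.011 0.08 [359.69745721 242.46272366]
0.011 0.06 [369.41342735 247.00633211]
0.011 0.07 [369.76069941 243.8272173 ]
0.011 0.08 [370.11298348 240.60221988]
```

Call:
{"name": "play_rows", "arguments": {
  "rows": [
    [0.2,[0.1,0.1,0.1],[0,0.2,0.2]],
    [0.25,[0.1,0.1,0.1],[0,0,0]],
    [0.25,[0,0,0],[0,0,0]],
    [0.25,[0,0,0],[0,0,0]]
  ]
}}

```text
time: 16.3
ee_pos: [0.523, -0.0418, 0.0741]
tcp_rot: [180.0, -0.1, 46.7]
wrist_force: [1.0, -0.7, 0.1]
opening: 0.0641
```

```bash
python3 -c "
from h import *
o=st()
c=cam('scene')
p=o['ee_pos'];h=o['opening']/2;y=np.radians(o['tcp_rot'][2])
for s in (-.011,.011):
  for z in (.05,.06,.07):
    print(s,z,w2px(c,(p[0]-h*np.cos(y)+s*np.sin(y),p[1]-h*np.sin(y)-s*np.cos(y),z)))
a=c['img'][:,:,::-1];cv2.imwrite('pics/s6.png',cv2.resize(a[205:255,340:390],None,fx=12,fy=12,interpolation=cv2.INTER_CUBIC))
"
```

```text
t 16.3 p [ 0.523  -0.0418  0.0741] rot [ 1.7998e+02 -8.0000e-02  4.6740e+01] F [ 1.  -0.7  0.1] T [0.01 0.04 0.05] op 0.0641 q [ -4.6   1.6 -12.1  76.3   0.   38.7]
-0.011 0.05 [358.37184701 246.92677933]
-0.011 0.06 [358.63642039 243.78967025]
-0.011 0.07 [358.90476073 240.60789537]
0.011 0.05 [368.4877294  245.14097192]
0.011 0.06 [368.82264569 242.00213387]
0.011 0.07 [369.16231387 238.81876109]
```

View pics/s6.png

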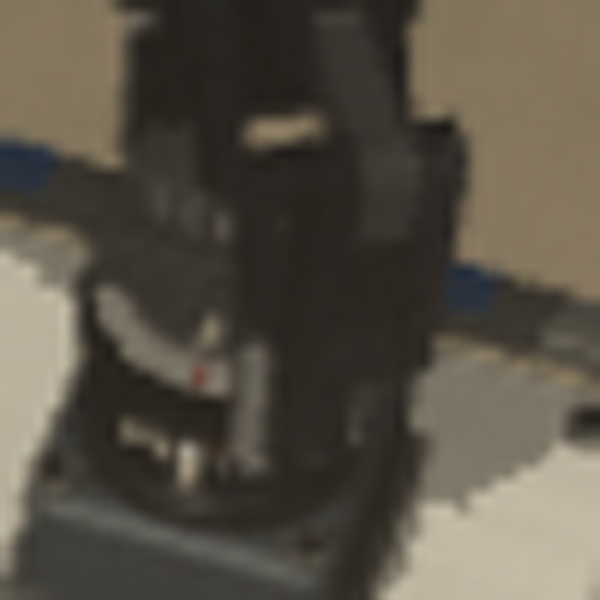

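```bash
python3 -c "
from h import *
c=cam('scene')
ya=np.radians(12.7);R2=np.array([[np.cos(ya),-np.sin(ya)],[np.sin(ya),np.cos(ya)]])
B=np.array([.5217,-.0414]);P=B+R2@[.012,.08]
print('post',w2px(c,(*P,.098)))
for s in(1,-1): print('holes',w2px(c,(*(B+R2@[0,s*.0855]),.092)))
print('red mark ring',[w2px(c,(*(B+R2@[-.0235,0]),.0748))])
a=c['img'][:,:,::-1];cv2.imwrite('pics/s7.png',cv2.resize(a[195:250,310:410],None,fx=8,fy=8,interpolation=cv2.INTER_CUBIC))
"
```

```text
post [325.81295422 205.98663314]
holes [321.36015052 211.05087541]
holes [400.01748659 232.75861471]
red mark ring [array([355.83561608, 235.09393678])]
```

View pics/s7.png

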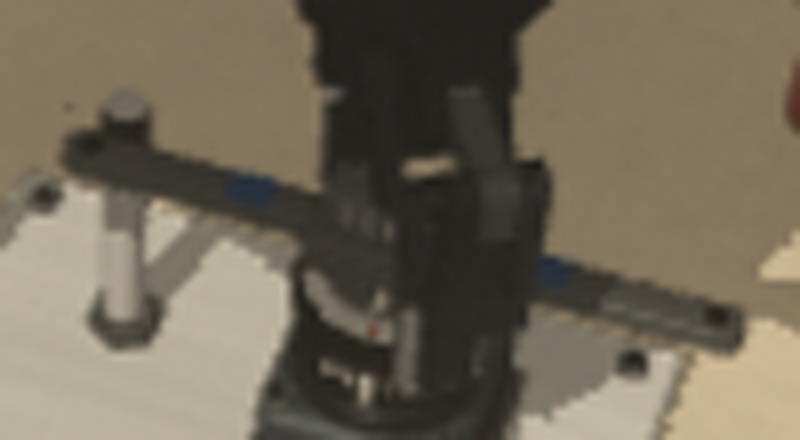

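Call:
{"name": "play_rows", "arguments": {
  "rows": [
    [0.25,[-0.1,-0.1,0.2],[0,0,0]],
    [0.25,[0,0,0.1],[0,0,0]],
    [0.32,[0,0,0],[0,0,0]],
    [0.32,[0,0,0],[0,0,0]],
    [0.32,[0,0,0],[0,0,0]]
  ],
  "newtons": 50
}}

```text
time: 16.9
ee_pos: [0.5212, -0.0419, 0.0706]
tcp_rot: [180.0, -0.1, 46.7]
wrist_force: [-0.9, -0.2, 0.8]
opening: 0.0582
```

```bash
python3 -c "
from h import *
o=st()
c=cam('scene')
a=c['img'][:,:,::-1];cv2.imwrite('pics/s8.png',cv2.resize(a[195:250,310:410],None,fx=8,fy=8,interpolation=cv2.INTER_CUBIC))
"
```

```text
t 16.9 p [ 0.5212 -0.0419  0.0706] rot [ 1.800e+02 -7.000e-02  4.674e+01] F [-0.9 -0.2  0.8] T [-0.04  0.08 -0.06] op 0.0582 q [ -4.6   1.4 -12.6  75.9   0.   38.6]
```

View pics/s8.png

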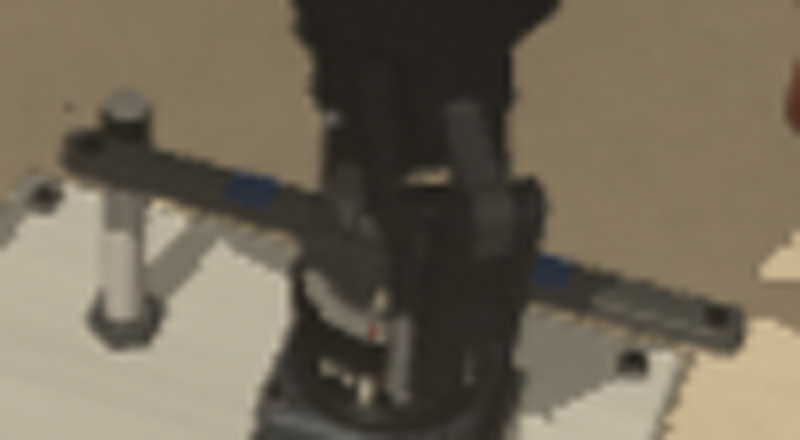

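Call:
{"name": "play_rows", "arguments": {
  "rows": [
    [0.5,[0,0,0],[0,0,0]],
    [0.5,[0,0,0],[0,0,0]],
    [0.5,[0,0,0],[0,0,0]]
  ],
  "newtons": 50
}}

```text
time: 17.25
ee_pos: [0.521, -0.0421, 0.071]
tcp_rot: [180.0, -0.0, 46.7]
wrist_force: [-1.6, -0.8, 0.8]
opening: 0.0519
```

```bash
python3 -c "
from h import *
o=st()"
```

```text
t 17.25 p [ 0.521  -0.0421  0.071 ] rot [ 1.7999e+02 -3.0000e-02  4.6730e+01] F [-1.6 -0.8  0.8] T [-0.01  0.18 -0.08] op 0.0519 q [ -4.6   1.4 -12.6  75.9   0.   38.6]
```

Call:
{"name": "play_rows", "arguments": {
  "rows": [
    [0.5,[0,0,0.005],[0,0,3]],
    [0.5,[0,0,0.005],[0,0,3]],
    [0.5,[0,0,0.005],[0,0,3]],
    [0.5,[0,0,0.005],[0,0,3]]
  ]
}}

```text
time: 17.65
ee_pos: [0.521, -0.0421, 0.071]
tcp_rot: [180.0, -0.0, 34.4]
wrist_force: [-1.4, -0.5, 0.9]
opening: 0.0519
```

```bash
python3 -c "
from h import *
o=st()"
```

```text
t 17.65 p [ 0.521  -0.0421  0.071 ] rot [ 1.7999e+02 -3.0000e-02  3.4380e+01] F [-1.4 -0.5  0.9] T [-0.08  0.19  0.23] op 0.0519 q [ -4.6   1.4 -12.6  75.9   0.   51. ]
```

Call:
{"name": "play_rows", "arguments": {
  "rows": [
    [0.5,[0,0,0.005],[0,0,3]],
    [0.5,[0,0,0.005],[0,0,3]],
    [0.5,[0,0,0.005],[0,0,3]],
    [0.5,[0,0,0.005],[0,0,3]]
  ]
}}

```text
time: 18.05
ee_pos: [0.521, -0.0421, 0.0708]
tcp_rot: [180.0, -0.0, 21.9]
wrist_force: [-1.1, -1.8, 0.5]
opening: 0.0518
```

```bash
python3 -c "
from h import *
o=st()"
```

```text
t 18.05 p [ 0.521  -0.0421  0.0708] rot [ 1.7998e+02 -3.0000e-02  2.1930e+01] F [-1.1 -1.8  0.5] T [-0.16  0.16  0.19] op 0.0518 q [ -4.6   1.4 -12.6  75.9   0.   63.5]
```

Call:
{"name": "play_rows", "arguments": {
  "rows": [
    [0.5,[0,0,0.005],[0,0,3]],
    [0.5,[0,0,0.005],[0,0,3]],
    [0.5,[0,0,0.005],[0,0,3]],
    [0.5,[0,0,0.005],[0,0,3]]
  ]
}}

```text
time: 18.45
ee_pos: [0.521, -0.0421, 0.0706]
tcp_rot: [180.0, -0.0, 9.5]
wrist_force: [-0.4, -1.5, 0.8]
opening: 0.0517
```

```bash
python3 -c "
from h import *
o=st()"
```

```text
t 18.45 p [ 0.521  -0.0421  0.0706] rot [ 1.7998e+02 -3.0000e-02  9.4800e+00] F [-0.4 -1.5  0.8] T [-0.2  0.2  0.2] op 0.0517 q [ -4.6   1.4 -12.6  75.9  -0.   75.9]
```

Call:
{"name": "play_rows", "arguments": {
  "rows": [
    [0.5,[0,0,0.005],[0,0,3]],
    [0.5,[0,0,0.005],[0,0,3]],
    [0.5,[0,0,0.005],[0,0,3]],
    [0.5,[0,0,0.005],[0,0,3]]
  ]
}}

```text
time: 18.85
ee_pos: [0.521, -0.0421, 0.0705]
tcp_rot: [180.0, -0.0, -3.0]
wrist_force: [-1.5, -0.9, 0.7]
opening: 0.052
```

```bash
python3 -c "
from h import *
o=st()
c=cam('wrist','d1.png')
"
```

```text
t 18.85 p [ 0.521  -0.0421  0.0705] rot [ 1.7997e+02 -4.0000e-02 -2.9600e+00] F [-1.5 -0.9  0.7] T [-0.17  0.17  0.25] op 0.052 q [ -4.6   1.4 -12.7  75.9  -0.   88.4]
```

View pics/d1.png

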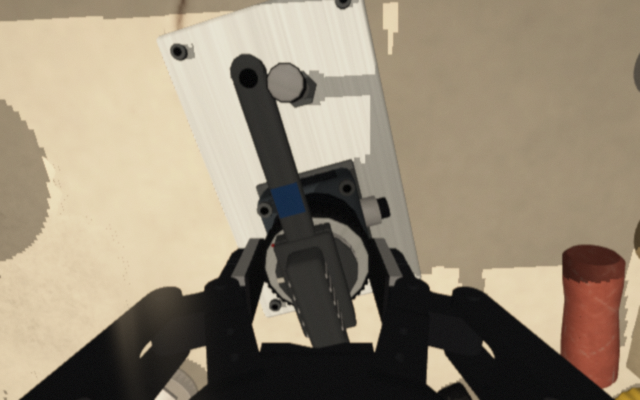

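Call:
{"name": "play_rows", "arguments": {
  "rows": [
    [0.5,[0,0,0.005],[0,0,3]],
    [0.5,[0,0,0.005],[0,0,3]],
    [0.5,[0,0,0.005],[0,0,3]]
  ]
}}

```text
time: 19.2
ee_pos: [0.5211, -0.0421, 0.0704]
tcp_rot: [180.0, -0.0, -12.2]
wrist_force: [-1.3, -1.8, -0.3]
opening: 0.0519
```

```bash
python3 -c "
from h import *
o=st()"
```

```text
t 19.2 p [ 0.5211 -0.0421  0.0704] rot [ 1.7997e+02 -5.0000e-02 -1.2190e+01] F [-1.3 -1.8 -0.3] T [-0.17  0.18  0.26] op 0.0519 q [ -4.6   1.4 -12.7  75.9  -0.   97.6]
```

Call:
{"name": "play_rows", "arguments": {
  "rows": [
    [0.5,[0,0,0.005],[0,0,3]],
    [0.5,[0,0,0.005],[0,0,3]],
    [0.5,[0,0,0.005],[0,0,3]]
  ]
}}

```text
time: 19.5
ee_pos: [0.5211, -0.0421, 0.0702]
tcp_rot: [180.0, -0.1, -21.3]
wrist_force: [-1.1, -2.1, 0.6]
opening: 0.0517
```

```bash
python3 -c "
from h import *
o=st()"
```

```text
t 19.5 p [ 0.5211 -0.0421  0.0702] rot [ 1.7996e+02 -6.0000e-02 -2.1310e+01] F [-1.1 -2.1  0.6] T [-0.23  0.18  0.31] op 0.0517 q [-4.600e+00  1.400e+00 -1.270e+01  7.580e+01 -1.000e-01  1.067e+02]
```

Call:
{"name": "play_rows", "arguments": {
  "rows": [
    [0.22,[0,0,0],[0,0,0]],
    [0.22,[0,0,0],[0,0,0]],
    [0.22,[0,0,-0.1],[0,0,-4]],
    [0.22,[0,0,0],[0,0,-8.5]],
    [0.22,[0,0,0],[0,0,-8.5]],
    [0.22,[0,0,0],[0,0,-8.5]],
    [0.22,[0,0,0],[0,0,-8.5]],
    [0.22,[0,0,0],[0,0,-8.5]],
    [0.22,[0,0,0],[0,0,-8.5]],
    [0.22,[0,0,0],[0,0,-7]],
    [0.22,[0,0,0],[0,0,-4]],
    [0.22,[0,0,0],[0,0,0]]
  ]
}}

```text
time: 20.7
ee_pos: [0.522, -0.0413, 0.071]
tcp_rot: [179.9, -0.1, 46.9]
wrist_force: [0.7, -0.0, -0.1]
opening: 0.0666
```

```bash
python3 -c "
from h import *
o=st();plan([0.521,-0.0419,0.0705],46.7,n=2)
c=cam('wrist','d2.png')"
```

```text
t 20.7 p [ 0.522  -0.0413  0.071 ] rot [ 1.7994e+02 -1.3000e-01  4.6860e+01] F [ 0.7 -0.  -0.1] T [-0.02  0.04 -0.01] op 0.0666 q [ -4.6   1.4 -12.6  75.8   0.1  38.6]
2
[[0,[-0.06,-0.02,0.02],[0.03,-0.07,0.08]],[0,[-0.06,-0.02,0.02],[0.03,-0.07,0.08]]]
```

View pics/d2.png

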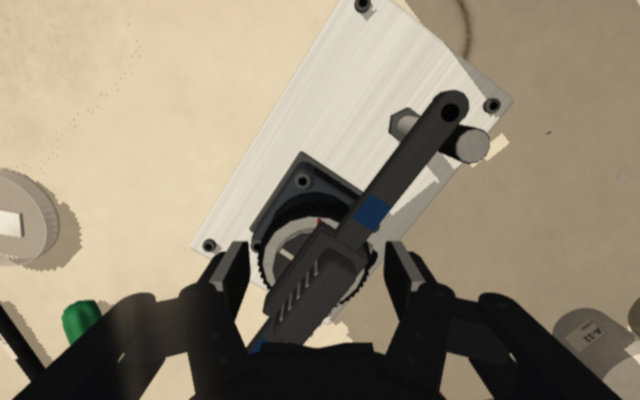

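Call:
{"name": "play_rows", "arguments": {
  "rows": [
    [0.3,[-0.05,0,0.05],[0,0,0]],
    [0.5,[0,0,0],[0,0,0]],
    [0.5,[0,0,0],[0,0,0]],
    [0.5,[0,0,0],[0,0,0]],
    [0.5,[0,0,0],[0,0,0]]
  ],
  "newtons": 60
}}

```text
time: 21.25
ee_pos: [0.5212, -0.0422, 0.0708]
tcp_rot: [179.9, -0.1, 46.4]
wrist_force: [-3.0, -0.5, 1.1]
opening: 0.0515
```

```bash
python3 -c "
from h import *
o=st()"
```

```text
t 21.25 p [ 0.5212 -0.0422  0.0708] rot [ 1.7993e+02 -7.0000e-02  4.6430e+01] F [-3.  -0.5  1.1] T [-0.12  0.29  0.04] op 0.0515 q [ -4.6   1.4 -12.7  75.9   0.   38.9]
```

Call:
{"name": "play_rows", "arguments": {
  "rows": [
    [0.5,[0,0,0.003],[0,0,2]],
    [0.5,[0,0,0.003],[0,0,2]],
    [0.5,[0,0,0.003],[0,0,2]]
  ]
}}

```text
time: 21.55
ee_pos: [0.5212, -0.0422, 0.0708]
tcp_rot: [179.9, -0.1, 40.3]
wrist_force: [-1.5, -1.0, 1.5]
opening: 0.0514
```

```bash
python3 -c "
from h import *
o=st()"
```

```text
t 21.55 p [ 0.5212 -0.0422  0.0708] rot [ 1.7992e+02 -6.0000e-02  4.0270e+01] F [-1.5 -1.   1.5] T [-0.23  0.32  0.28] op 0.0514 q [ -4.6   1.4 -12.7  75.9  -0.   45.1]
```

Call:
{"name": "play_rows", "arguments": {
  "rows": [
    [0.5,[0,0,0.003],[0,0,2]],
    [0.5,[0,0,0.003],[0,0,2]],
    [0.5,[0,0,0.003],[0,0,2]]
  ]
}}

```text
time: 21.85
ee_pos: [0.5211, -0.0422, 0.0707]
tcp_rot: [179.9, -0.1, 34.1]
wrist_force: [-1.4, -0.9, 2.3]
opening: 0.0513
```

```bash
python3 -c "
from h import *
o=st()"
```

```text
t 21.85 p [ 0.5211 -0.0422  0.0707] rot [ 1.7991e+02 -6.0000e-02  3.4060e+01] F [-1.4 -0.9  2.3] T [-0.19  0.21  0.34] op 0.0513 q [ -4.6   1.4 -12.7  75.8  -0.   51.3]
```

Call:
{"name": "play_rows", "arguments": {
  "rows": [
    [0.5,[0,0,0.003],[0,0,2]],
    [0.5,[0,0,0.003],[0,0,2]],
    [0.5,[0,0,0.003],[0,0,2]]
  ]
}}

```text
time: 22.15
ee_pos: [0.5211, -0.0423, 0.0707]
tcp_rot: [179.9, -0.1, 27.9]
wrist_force: [-1.0, -1.1, 1.9]
opening: 0.0516
```

```bash
python3 -c "
from h import *
o=st()"
```

```text
t 22.15 p [ 0.5211 -0.0423  0.0707] rot [ 1.799e+02 -6.000e-02  2.786e+01] F [-1.  -1.1  1.9] T [-0.15  0.21  0.41] op 0.0516 q [ -4.6   1.4 -12.7  75.8  -0.1  57.5]
```

Call:
{"name": "play_rows", "arguments": {
  "rows": [
    [0.5,[0,0,0.003],[0,0,2]],
    [0.5,[0,0,0.003],[0,0,2]]
  ]
}}

```text
time: 22.35
ee_pos: [0.5211, -0.0423, 0.0707]
tcp_rot: [179.9, -0.1, 23.7]
wrist_force: [-1.5, -1.3, 2.9]
opening: 0.0516
```

```bash
python3 -c "
from h import *
o=st()"
```

```text
t 22.35 p [ 0.5211 -0.0423  0.0707] rot [ 1.7988e+02 -6.0000e-02  2.3730e+01] F [-1.5 -1.3  2.9] T [-0.26  0.25  0.44] op 0.0516 q [ -4.6   1.4 -12.7  75.8  -0.1  61.7]
```

Call:
{"name": "play_rows", "arguments": {
  "rows": [
    [0.5,[0,0,0.003],[0,0,2]],
    [0.5,[0,0,0.003],[0,0,2]]
  ]
}}

```text
time: 22.55
ee_pos: [0.5211, -0.0423, 0.0706]
tcp_rot: [179.9, -0.1, 19.6]
wrist_force: [-1.5, -0.5, 1.9]
opening: 0.0516
```

```bash
python3 -c "
from h import *
o=st()"
```

```text
t 22.55 p [ 0.5211 -0.0423  0.0706] rot [ 1.7988e+02 -5.0000e-02  1.9610e+01] F [-1.5 -0.5  1.9] T [-0.22  0.21  0.48] op 0.0516 q [ -4.6   1.4 -12.7  75.8  -0.1  65.8]
```

Call:
{"name": "play_rows", "arguments": {
  "rows": [
    [0.5,[0,0,0.003],[0,0,1.5]],
    [0.5,[0,0,0.003],[0,0,1.5]],
    [0.5,[0,0,0.003],[0,0,1.5]]
  ]
}}

```text
time: 22.85
ee_pos: [0.5211, -0.0423, 0.0706]
tcp_rot: [179.9, -0.1, 14.9]
wrist_force: [-1.3, -1.0, 2.3]
opening: 0.0511
```

```bash
python3 -c "
from h import *
o=st()"
```

```text
t 22.85 p [ 0.5211 -0.0423  0.0706] rot [ 1.7986e+02 -7.0000e-02  1.4890e+01] F [-1.3 -1.   2.3] T [-0.24  0.23  0.47] op 0.0511 q [ -4.6   1.4 -12.7  75.8  -0.1  70.5]
```

Call:
{"name": "play_rows", "arguments": {
  "rows": [
    [0.5,[0,0,0.003],[0,0,1.5]],
    [0.5,[0,0,0.003],[0,0,1.5]]
  ]
}}

```text
time: 23.05
ee_pos: [0.5211, -0.0423, 0.0705]
tcp_rot: [179.9, -0.1, 11.7]
wrist_force: [-2.1, -1.0, 1.5]
opening: 0.0514
```

```bash
python3 -c "
from h import *
o=st()"
```

```text
t 23.05 p [ 0.5211 -0.0423  0.0705] rot [ 1.7986e+02 -7.0000e-02  1.1660e+01] F [-2.1 -1.   1.5] T [-0.22  0.24  0.49] op 0.0514 q [ -4.6   1.4 -12.7  75.8  -0.1  73.8]
```

Call:
{"name": "play_rows", "arguments": {
  "rows": [
    [0.5,[0,0,0.003],[0,0,1]],
    [0.5,[0,0,0.003],[0,0,1]]
  ]
}}

```text
time: 23.25
ee_pos: [0.5211, -0.0423, 0.0705]
tcp_rot: [179.9, -0.1, 9.5]
wrist_force: [-2.8, -1.6, 0.9]
opening: 0.0513
```

```bash
python3 -c "
from h import *
o=st()"
```

```text
t 23.25 p [ 0.5211 -0.0423  0.0705] rot [ 1.7986e+02 -7.0000e-02  9.4600e+00] F [-2.8 -1.6  0.9] T [-0.27  0.24  0.54] op 0.0513 q [ -4.6   1.4 -12.7  75.8  -0.1  76. ]
```

Call:
{"name": "play_rows", "arguments": {
  "rows": [
    [0.5,[0,0,0.003],[0,0,1]],
    [0.5,[0,0,0.003],[0,0,1]]
  ]
}}

```text
time: 23.45
ee_pos: [0.5211, -0.0423, 0.0705]
tcp_rot: [179.9, -0.1, 7.3]
wrist_force: [-2.1, -1.5, 2.2]
opening: 0.0511
```

```bash
python3 -c "
from h import *
o=st()"
```

```text
t 23.45 p [ 0.5211 -0.0423  0.0705] rot [ 1.7987e+02 -8.0000e-02  7.3000e+00] F [-2.1 -1.5  2.2] T [-0.23  0.28  0.49] op 0.0511 q [ -4.6   1.4 -12.7  75.8  -0.1  78.1]
```

Call:
{"name": "play_rows", "arguments": {
  "rows": [
    [0.5,[0,0,0.003],[0,0,1]],
    [0.5,[0,0,0.003],[0,0,1]],
    [0.5,[0,0,0.003],[0,0,1]]
  ]
}}

```text
time: 23.75
ee_pos: [0.5211, -0.0423, 0.0704]
tcp_rot: [179.9, -0.1, 4.0]
wrist_force: [-2.0, -0.3, 2.1]
opening: 0.0511
```

```bash
python3 -c "
from h import *
o=st()
T=[]
for i in range(5): c=cam('wrist','d3.png'); T.append(get_obs()['torque'][2])
print(np.round(T,2),np.mean(T))"
```

```text
t 23.75 p [ 0.5211 -0.0423  0.0704] rot [ 1.7987e+02 -9.0000e-02  4.0400e+00] F [-2.  -0.3  2.1] T [-0.24  0.25  0.55] op 0.0511 q [ -4.6   1.4 -12.7  75.8  -0.1  81.4]
[0.53 0.52 0.5  0.52 0.51] 0.5152131412120057
```

View pics/d3.png

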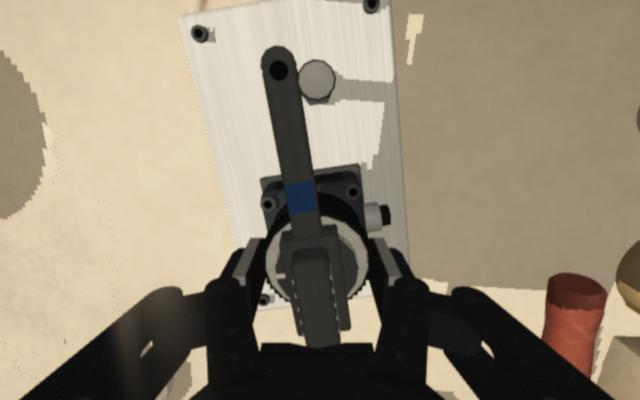

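Call:
{"name": "play_rows", "arguments": {
  "rows": [
    [0.5,[0,0,0.003],[0,0,1]],
    [0.5,[0,0,0.003],[0,0,1]],
    [0.5,[0,0,0.003],[0,0,1]]
  ]
}}

```text
time: 24.3
ee_pos: [0.5211, -0.0423, 0.0703]
tcp_rot: [179.9, -0.1, 0.9]
wrist_force: [-1.6, -1.1, 2.5]
opening: 0.0514
```

```bash
python3 -c "
from h import *
o=st()"
```

```text
t 24.3 p [ 0.5211 -0.0423  0.0703] rot [ 1.7987e+02 -9.0000e-02  9.3000e-01] F [-1.6 -1.1  2.5] T [-0.21  0.28  0.54] op 0.0514 q [ -4.6   1.4 -12.7  75.8  -0.1  84.5]
```

Call:
{"name": "play_rows", "arguments": {
  "rows": [
    [0.5,[0,0,0.003],[0,0,1]],
    [0.5,[0,0,0.003],[0,0,1]]
  ]
}}

```text
time: 24.5
ee_pos: [0.5211, -0.0423, 0.0702]
tcp_rot: [179.9, -0.1, -1.3]
wrist_force: [-2.4, -1.3, 2.8]
opening: 0.0519
```

```bash
python3 -c "
from h import *
o=st()"
```

```text
t 24.5 p [ 0.5211 -0.0423  0.0702] rot [ 1.7987e+02 -1.0000e-01 -1.2600e+00] F [-2.4 -1.3  2.8] T [-0.25  0.37  0.53] op 0.0519 q [ -4.6   1.4 -12.7  75.8  -0.1  86.7]
```

Call:
{"name": "play_rows", "arguments": {
  "rows": [
    [0.5,[0,0,0.003],[0,0,1]],
    [0.5,[0,0,0.003],[0,0,1]]
  ]
}}

```text
time: 24.7
ee_pos: [0.5211, -0.0423, 0.0702]
tcp_rot: [179.9, -0.1, -3.4]
wrist_force: [-1.3, -1.7, 2.8]
opening: 0.0515
```

```bash
python3 -c "
from h import *
o=st()
T=[]
for i in range(4): c=cam('wrist','d3.png'); T.append(get_obs()['torque'][2])
print(np.round(T,2),np.mean(T))"
```

```text
t 24.7 p [ 0.5211 -0.0423  0.0702] rot [ 1.7988e+02 -1.1000e-01 -3.4400e+00] F [-1.3 -1.7  2.8] T [-0.27  0.32  0.59] op 0.0515 q [ -4.6   1.4 -12.7  75.8  -0.1  88.9]
[0.57 0.51 0.56 0.58] 0.553571471456933
```

Call:
{"name": "play_rows", "arguments": {
  "rows": [
    [0.5,[0,0,0.003],[0,0,1]],
    [0.5,[0,0,0.003],[0,0,1]],
    [0.5,[0,0,0.003],[0,0,1]]
  ]
}}

```text
time: 25.2
ee_pos: [0.5211, -0.0423, 0.0701]
tcp_rot: [179.9, -0.1, -6.5]
wrist_force: [-1.7, -1.3, 2.4]
opening: 0.0509
```

```bash
python3 -c "
from h import *
o=st()"
```

```text
t 25.2 p [ 0.5211 -0.0423  0.0701] rot [ 1.7988e+02 -1.1000e-01 -6.5400e+00] F [-1.7 -1.3  2.4] T [-0.23  0.31  0.53] op 0.0509 q [ -4.6   1.4 -12.7  75.8  -0.1  92. ]
```

Call:
{"name": "play_rows", "arguments": {
  "rows": [
    [0.5,[0,0,0.003],[0,0,1]],
    [0.5,[0,0,0.003],[0,0,1]]
  ]
}}

```text
time: 25.4
ee_pos: [0.5211, -0.0423, 0.0701]
tcp_rot: [179.9, -0.1, -8.7]
wrist_force: [-2.6, -1.6, 1.9]
opening: 0.0512
```

```bash
python3 -c "
from h import *
o=st()
T=[]
for i in range(4): c=cam('wrist','d4.png'); T.append(get_obs()['torque'][2])
print(np.round(T,2),np.mean(T))"
```

```text
t 25.4 p [ 0.5211 -0.0423  0.0701] rot [ 1.7989e+02 -1.2000e-01 -8.7300e+00] F [-2.6 -1.6  1.9] T [-0.24  0.32  0.51] op 0.0512 q [ -4.6   1.4 -12.7  75.8  -0.1  94.2]
[0.54 0.44 0.43 0.44] 0.464351069783992
```

```bash
python3 -c "
import cv2
for n in ('d2','d3','d4'):
  a=cv2.imread('pics/%s.png'%n)[190:320,240:400]; cv2.imwrite('pics/%sc.png'%n,cv2.resize(a,None,fx=4,fy=4,interpolation=cv2.INTER_CUBIC))
"
```

```text
(no output)
```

View pics/d2c.png

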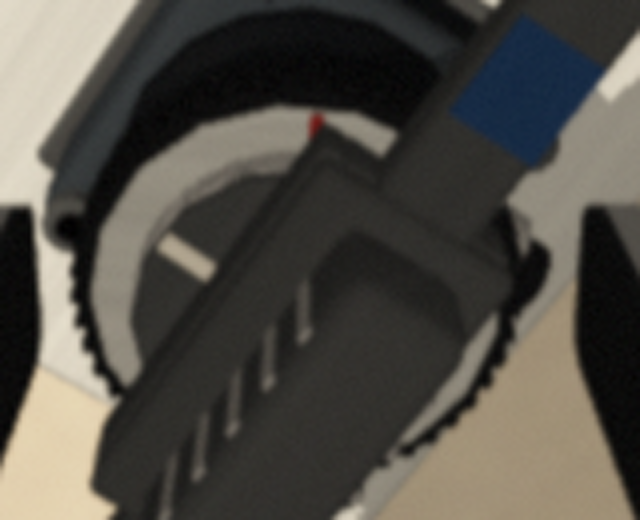

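View pics/d4c.png

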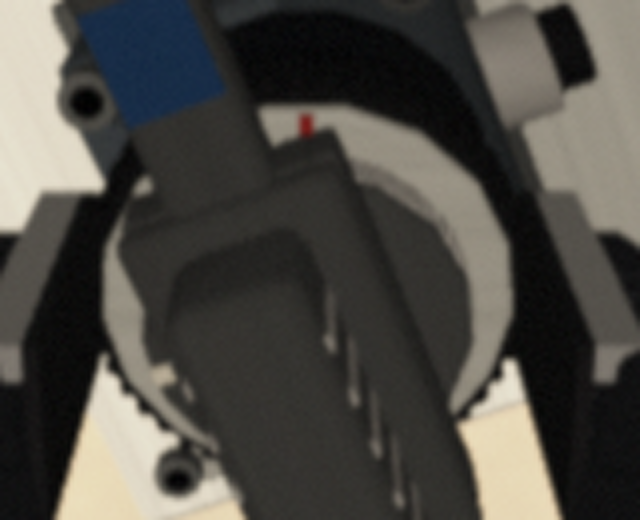

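Call:
{"name": "play_rows", "arguments": {
  "rows": [
    [0.5,[0,0,0.003],[0,0,1]],
    [0.5,[0,0,0.003],[0,0,1]]
  ]
}}

```text
time: 25.8
ee_pos: [0.5211, -0.0423, 0.0701]
tcp_rot: [179.9, -0.1, -10.7]
wrist_force: [-1.8, -2.0, 2.4]
opening: 0.0512
```

```bash
python3 -c "
from h import *
o=st()"
```

```text
t 25.8 p [ 0.5211 -0.0423  0.0701] rot [ 1.7989e+02 -1.2000e-01 -1.0740e+01] F [-1.8 -2.   2.4] T [-0.28  0.3   0.65] op 0.0512 q [ -4.6   1.4 -12.8  75.8  -0.1  96.2]
```

Call:
{"name": "play_rows", "arguments": {
  "rows": [
    [0.5,[0,0,0.003],[0,0,1]],
    [0.5,[0,0,0.003],[0,0,1]]
  ]
}}

```text
time: 26.0
ee_pos: [0.5211, -0.0423, 0.07]
tcp_rot: [179.9, -0.1, -12.9]
wrist_force: [-2.3, -1.4, 2.6]
opening: 0.0515
```

```bash
python3 -c "
from h import *
o=st()"
```

```text
t 26.0 p [ 0.5211 -0.0423  0.07  ] rot [ 1.799e+02 -1.300e-01 -1.291e+01] F [-2.3 -1.4  2.6] T [-0.27  0.31  0.58] op 0.0515 q [ -4.6   1.4 -12.8  75.8  -0.1  98.3]
```

Call:
{"name": "play_rows", "arguments": {
  "rows": [
    [0.5,[0,0,0.003],[0,0,1]],
    [0.5,[0,0,0.003],[0,0,1]]
  ]
}}

```text
time: 26.2
ee_pos: [0.5211, -0.0423, 0.0699]
tcp_rot: [179.9, -0.1, -15.1]
wrist_force: [-1.8, -1.8, 2.4]
opening: 0.051
```

```bash
python3 -c "
from h import *
o=st()
T=[]
for i in range(4): c=cam('wrist','d5.png'); T.append(get_obs()['torque'][2])
print(np.round(T,2),np.mean(T))
a=c['img'][190:320,240:400,::-1]; cv2.imwrite('pics/d5c.png',cv2.resize(a,None,fx=4,fy=4,interpolation=cv2.INTER_CUBIC))
"
```

```text
t 26.2 p [ 0.5211 -0.0423  0.0699] rot [ 1.799e+02 -1.300e-01 -1.510e+01] F [-1.8 -1.8  2.4] T [-0.26  0.39  0.75] op 0.051 q [-4.600e+00  1.400e+00 -1.280e+01  7.580e+01 -1.000e-01  1.005e+02]
[0.6  0.49 0.51 0.47] 0.518065212661609
```

View pics/d5c.png

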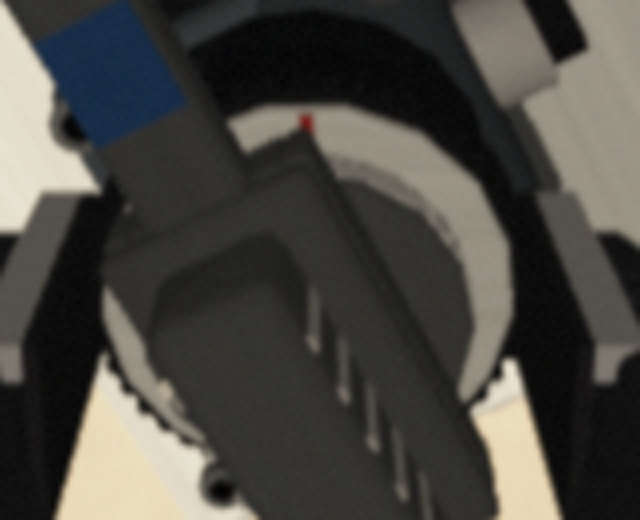

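Call:
{"name": "play_rows", "arguments": {
  "rows": [
    [0.22,[0,0,0],[0,0,0]],
    [0.1,[0,0,0],[0,0,0]],
    [0.1,[0,0,0],[0,0,0]],
    [0,[0,0,-0.5],[0,0,-2]],
    [0,[0,0,-2],[0,0,-4]],
    [0,[0,0,-2.5],[0,0,-6]],
    [0,[0,0,-2],[0,0,-6]],
    [0,[0,0,-1],[0,0,-6]],
    [0,[0,0,0],[0,0,-4]],
    [0,[0,0,0],[0,0,0]],
    [0,[0,0,0],[0,0,0]]
  ]
}}

```text
time: 27.5
ee_pos: [0.5213, -0.0414, 0.1512]
tcp_rot: [-180.0, -0.1, 13.8]
wrist_force: [0.6, 0.2, -0.3]
opening: 0.0852
```

```bash
python3 -c "
from h import *
o=st()
c=cam('wrist','e1.png');st();np.save('e1.npy',np.r_[c['xyz'],c['orientation'],np.array(c['intrinsics']).ravel()])"
```

```text
t 27.5 p [ 0.5213 -0.0414  0.1512] rot [-1.7999e+02 -7.0000e-02  1.3830e+01] F [ 0.6  0.2 -0.3] T [-0.04  0.07 -0.02] op 0.0852 q [-4.6  0.3 -4.8 84.8  0.  71.6]
t 27.55 p [ 0.5212 -0.0414  0.151 ] rot [-1.7999e+02 -5.0000e-02  1.3840e+01] F [-0.5  0.7 -0.3] T [-0.   -0.02  0.04] op 0.0857 q [-4.6  0.3 -4.8 84.8  0.  71.6]
```

View pics/e1.png

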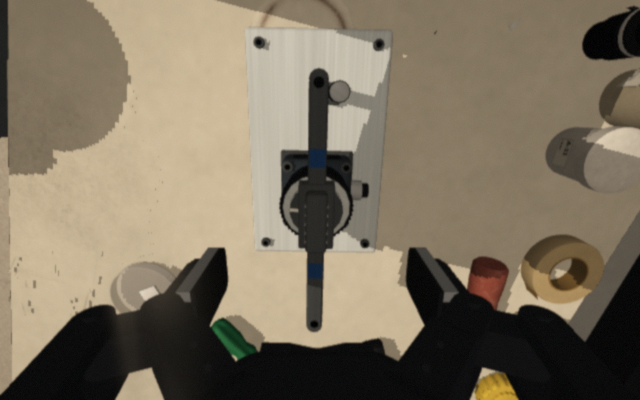

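```bash
python3 -c "
from h import *
v=np.load('e1.npy'); c=dict(xyz=v[:3],orientation=v[3:6],intrinsics=v[6:].reshape(3,3))
a=px2w(c,(318.5,82),.092)[:2];b=px2w(c,(314.5,324),.092)[:2]
print((a+b)/2,np.linalg.norm(a-b),np.degrees(np.arctan2(*(a-b)[::-1]))-90)
im=cv2.imread('pics/e1.png');cv2.imwrite('pics/e1c.png',cv2.resize(im[140:260,270:360],None,fx=5,fy=5,interpolation=cv2.INTER_CUBIC))
plan([0.5216,-0.0418,0.109],12.6,n=4)"
```

```text
[ 0.52263937 -0.04196136] 0.17070185293200751 12.929849440886187
4
[[0,[0.01,0.01,1.05],[-0.0,-0.01,0.31]],[0,[0.01,0.01,1.05],[-0.0,-0.01,0.31]],[0,[0.01,0.01,1.05],[-0.0,-0.01,0.31]],[0,[0.01,0.01,1.05],[-0.0,-0.01,0.31]]]
```

View pics/e1c.png

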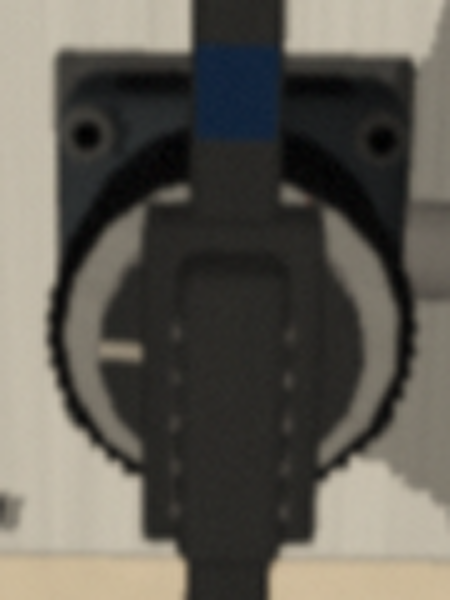

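Call:
{"name": "play_rows", "arguments": {
  "rows": [
    [0.3,[0,0,0.8],[0,0,0.3]],
    [0.5,[0,0,1.2],[0,0,0.3]],
    [0.5,[0,0,1.2],[0,0,0.3]],
    [0.5,[0,0,0.8],[0,0,0]],
    [0.5,[0,0,0.1],[0,0,0]],
    [0.5,[0,0,0],[0,0,0]]
  ]
}}

```text
time: 28.15
ee_pos: [0.5197, -0.0412, 0.1035]
tcp_rot: [-179.9, 0.2, 12.6]
wrist_force: [0.1, 0.1, 0.2]
opening: 0.0427
```

```bash
python3 -c "
from h import *
o=st();plan([0.5216,-0.0418,0.108],12.8,n=1)"
```

```text
t 28.15 p [ 0.5197 -0.0412  0.1035] rot [-179.91    0.19   12.64] F [0.1 0.1 0.2] T [-0.01 -0.04 -0.01] op 0.0427 q [-4.6  0.8 -9.6 79.8  0.  72.8]
1
[[0,[0.17,0.1,-0.45],[-0.09,0.19,-0.16]]]
```

Call:
{"name": "play_rows", "arguments": {
  "rows": [
    [0.5,[0.2,0.1,-0.5],[0,0.2,-0.1]],
    [0.5,[0,0,0],[0,0,0]],
    [0.5,[0,0,0],[0,0,0]]
  ]
}}

```text
time: 28.45
ee_pos: [0.5225, -0.0419, 0.1098]
tcp_rot: [-179.9, -0.1, 12.7]
wrist_force: [-0.5, -1.0, -0.0]
opening: 0.0429
```

```bash
python3 -c "
from h import *
o=st();plan([0.5216,-0.0418,0.1085],12.8,n=1)"
```

```text
t 28.45 p [ 0.5225 -0.0419  0.1098] rot [-1.7993e+02 -1.0000e-01  1.2740e+01] F [-0.5 -1.  -0. ] T [ 0.01 -0.03  0.03] op 0.0429 q [-4.6  0.8 -8.9 80.2  0.1 72.6]
1
[[0,[-0.09,-0.03,0.13],[-0.07,-0.1,-0.06]]]
```

Call:
{"name": "play_rows", "arguments": {
  "rows": [
    [0.7,[-0.1,0,0.1],[0,0,0]],
    [1,[0,0,0],[0,0,0]],
    [1,[0,0,0],[0,0,0]],
    [1,[0,0,0],[0,0,0]],
    [1,[0,0,0],[0,0,0]]
  ],
  "newtons": 60
}}

```text
time: 28.95
ee_pos: [0.5213, -0.0423, 0.1098]
tcp_rot: [-180.0, -0.1, 12.7]
wrist_force: [-0.8, 0.7, 0.8]
opening: 0.0115
```

```bash
python3 -c "
from h import *
o=st()"
```

```text
t 28.95 p [ 0.5213 -0.0423  0.1098] rot [-1.7996e+02 -1.2000e-01  1.2740e+01] F [-0.8  0.7  0.8] T [-0.05  0.13  0.  ] op 0.0115 q [-4.7  0.7 -9.1 80.2  0.1 72.6]
```

Call:
{"name": "play_rows", "arguments": {
  "rows": [
    [1,[0,0,-0.3],[0,0,0]],
    [1,[0,0,-0.4],[0,0,0]],
    [1,[0,0,-0.5],[0,0,0]],
    [1,[0,0,-1],[0,0,0]],
    [1,[0,0,-2],[0,0,0]],
    [1,[0,0,-1.5],[0,0,0]],
    [1,[0,0,0],[0,0,0]]
  ]
}}

```text
time: 29.65
ee_pos: [0.5214, -0.0422, 0.1709]
tcp_rot: [-179.9, -0.2, 12.7]
wrist_force: [0.4, -0.1, -1.0]
opening: 0.0119
```

```bash
python3 -c "
from h import *
o=st();c=cam('wrist','f1.png')
s=cam('scene');a=s['img'][:,:,::-1];cv2.imwrite('pics/s9.png',cv2.resize(a[160:310,270:420],None,fx=4,fy=4,interpolation=cv2.INTER_CUBIC))
plan([0.4862,0.276,0.165],110.6,n=12)"
```

```text
t 29.65 p [ 0.5214 -0.0422  0.1709] rot [-1.7995e+02 -1.5000e-01  1.2750e+01] F [ 0.4 -0.1 -1. ] T [-0.03  0.05 -0.01] op 0.0119 q [-4.7  0.3 -2.7 86.9  0.1 72.6]
12
[[0,[0.3,-2.65,0.04],[-0.0,-0.01,-8.15]],[0,[0.68,-2.58,0.03],[-0.0,-0.01,-8.15]],[0,[1.04,-2.46,0.03],[-0.0,-0.01,-8.15]],[0,[1.37,-2.29,0.03],[-0.0,-0.01,-8.15]],[0,[1.68,-2.07,0.03],[-0.0,-0.01,-8.15]],[0,[1.96,-1.81,0.03],[-0.0,-0.01,-8.15]],[0,[2.2,-1.51,0.03],[-0.0,-0.01,-8.15]],[0,[2.39,-1.19,0.03],[-0.0,-0.01,-8.15]],[0,[2.53,-0.83,0.03],[-0.0,-0.01,-8.15]],[0,[2.63,-0.47,0.03],[-0.0,-0.01,-8.15]],[0,[2.67,-0.09,0.03],[-0.0,-0.01,-8.15]],[0,[2.65,0.29,0.03],[-0.0,-0.01,-8.15]]]
```

View pics/s9.png

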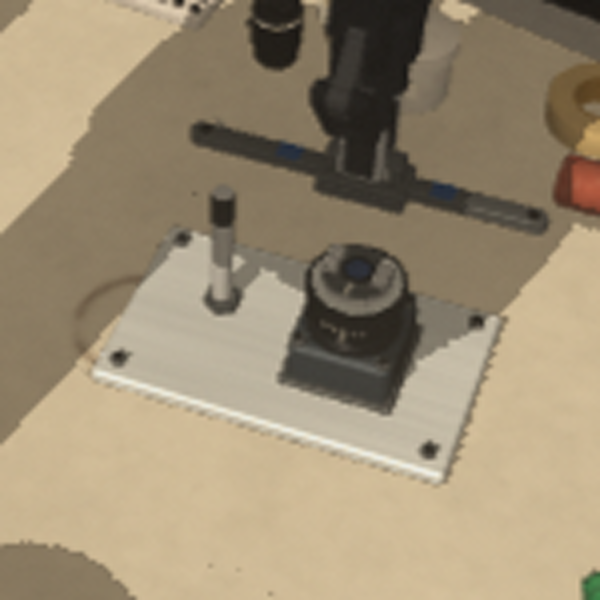

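View pics/f1.png

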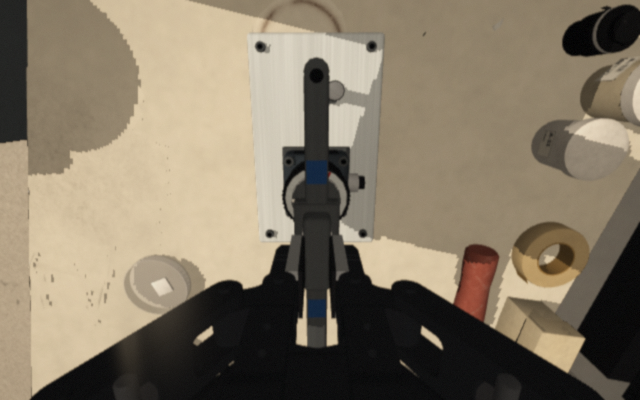

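Call:
{"name": "play_rows", "arguments": {
  "rows": [
    [1,[0.3,-2.6,0],[0,0,-8.1]],
    [1,[0.7,-2.6,0],[0,0,-8.1]],
    [1,[1.0,-2.5,0],[0,0,-8.1]],
    [1,[1.4,-2.3,0],[0,0,-8.1]],
    [1,[1.7,-2.1,0],[0,0,-8.1]],
    [1,[2.0,-1.8,0],[0,0,-8.1]],
    [1,[2.2,-1.5,0],[0,0,-8.1]],
    [1,[2.4,-1.2,0],[0,0,-8.1]],
    [1,[2.5,-0.8,0],[0,0,-8.1]],
    [1,[2.6,-0.5,0],[0,0,-8.1]],
    [1,[1.8,0,0],[0,0,-6]],
    [1,[1.0,0,0],[0,0,-4]]
  ]
}}

```text
time: 30.95
ee_pos: [0.4774, 0.2594, 0.1565]
tcp_rot: [-179.2, -0.1, 107.3]
wrist_force: [0.9, 0.3, -0.1]
opening: 0.012
```

Call:
{"name": "play_rows", "arguments": {
  "rows": [
    [1,[0,0,0],[0,0,0]],
    [1,[0,0,0],[0,0,0]]
  ]
}}

```text
time: 31.15
ee_pos: [0.4764, 0.2601, 0.1545]
tcp_rot: [-179.0, -0.1, 107.3]
wrist_force: [-0.4, -0.8, -1.7]
opening: 0.0117
```

```bash
python3 -c "
from h import *
o=st();plan([0.4862,0.276,0.05],110.6,n=6)"
```

```text
t 31.15 p [0.4764 0.2601 0.1545] rot [-1.7899e+02 -7.0000e-02  1.0735e+02] F [-0.4 -0.8 -1.7] T [-0.07 -0.05  0.02] op 0.0117 q [28.5  4.1 -0.6 86.3  0.3 11.2]
6
[[0,[0.2,0.27,1.74],[-0.17,-0.02,-0.54]],[0,[0.2,0.26,1.74],[-0.17,-0.02,-0.54]],[0,[0.2,0.26,1.74],[-0.17,-0.02,-0.54]],[0,[0.2,0.26,1.74],[-0.17,-0.02,-0.54]],[0,[0.19,0.25,1.74],[-0.17,-0.02,-0.54]],[0,[0.19,0.25,1.74],[-0.17,-0.02,-0.54]]]
```

Call:
{"name": "play_rows", "arguments": {
  "rows": [
    [1,[0.2,0.3,1.7],[-0.3,0,-0.5]],
    [1,[0.2,0.3,1.7],[-0.3,0,-0.5]],
    [1,[0.2,0.3,1.7],[-0.2,0,-0.5]],
    [1,[0.2,0.2,1.7],[-0.1,0,-0.5]],
    [1,[0.2,0.2,1.5],[-0.1,0,-0.5]],
    [1,[0,0,1.0],[0,0,-0.5]],
    [1,[0,0,0.3],[0,0,0]],
    [1,[0,0,0],[0,0,0]],
    [1,[0,0,0],[0,0,0]]
  ]
}}

```text
time: 32.05
ee_pos: [0.4864, 0.2674, 0.0541]
tcp_rot: [-180.0, -0.0, 109.2]
wrist_force: [-0.1, -0.6, -0.2]
opening: 0.0119
```

```bash
python3 -c "
from h import *
o=st();plan([0.4862,0.276,0.0305],110.6,n=4)"
```

```text
t 32.05 p [0.4864 0.2674 0.0541] rot [-179.97   -0.    109.21] F [-0.1 -0.6 -0.2] T [ 0.03 -0.04  0.02] op 0.0119 q [28.8  6.3 -9.4 74.4  0.   9.6]
4
[[0,[0.2,0.07,0.59],[-0.01,-0.0,-0.35]],[0,[0.2,0.07,0.59],[-0.01,-0.0,-0.35]],[0,[0.2,0.07,0.59],[-0.01,-0.0,-0.35]],[0,[0.2,0.07,0.59],[-0.01,-0.0,-0.35]]]
```

Fine as it stands; lower to the bench.

Call:
{"name": "play_rows", "arguments": {
  "rows": [
    [1,[0.2,0.1,0.7],[0,0,-0.3]],
    [1,[0.2,0,0.7],[0,0,-0.3]],
    [1,[0.1,0,0.4],[0,0,0]],
    [1,[0,0,0.2],[0,0,0]],
    [1,[0,0,0.1],[0,0,0]],
    [1,[0,0,0],[0,0,0]]
  ]
}}

```text
time: 32.65
ee_pos: [0.4863, 0.2734, 0.0329]
tcp_rot: [179.9, -0.0, 109.8]
wrist_force: [-0.3, 0.8, -0.6]
opening: 0.0121
```

```bash
python3 -c "
from h import *
o=st()"
```

```text
t 32.65 p [0.4863 0.2734 0.0329] rot [ 1.7989e+02 -2.0000e-02  1.0984e+02] F [-0.3  0.8 -0.6] T [-0.02 -0.07  0.  ] op 0.0121 q [ 29.3   7.2 -10.8  71.9   0.    9.5]
```

Call:
{"name": "play_rows", "arguments": {
  "rows": [
    [1,[0,0,0.15],[0,0,0]],
    [1,[0,0,0.1],[0,0,0]],
    [1,[0,0,0.05],[0,0,0]],
    [1,[0,0,0],[0,0,0]]
  ]
}}

```text
time: 33.05
ee_pos: [0.4865, 0.2735, 0.0301]
tcp_rot: [179.9, -0.0, 109.8]
wrist_force: [-0.2, -0.1, -0.5]
opening: 0.0117
```

```bash
python3 -c "
from h import *
o=st()"
```

```text
t 33.05 p [0.4865 0.2735 0.0301] rot [ 1.7985e+02 -3.0000e-02  1.0984e+02] F [-0.2 -0.1 -0.5] T [0.   0.02 0.02] op 0.0117 q [ 29.3   7.3 -11.   71.6   0.    9.5]
```

Call:
{"name": "play_rows", "arguments": {
  "rows": [
    [1,[0,0,0.1],[0,0,0]],
    [1,[0,0,0],[0,0,0]]
  ]
}}

```text
time: 33.25
ee_pos: [0.4869, 0.2735, 0.0297]
tcp_rot: [179.8, -0.0, 109.8]
wrist_force: [-0.7, 0.3, -1.2]
opening: 0.0115
```

```bash
python3 -c "
from h import *
o=st()"
```

```text
t 33.25 p [0.4869 0.2735 0.0297] rot [ 1.7980e+02 -3.0000e-02  1.0983e+02] F [-0.7  0.3 -1.2] T [-0.02  0.11  0.07] op 0.0115 q [ 29.3   7.3 -11.1  71.5  -0.    9.5]
```

Call:
{"name": "play_rows", "arguments": {
  "rows": [
    [1,[0,0,0.1],[0,0,0]],
    [1,[0,0,0],[0,0,0]]
  ]
}}

```text
time: 33.45
ee_pos: [0.4871, 0.2735, 0.0297]
tcp_rot: [179.7, -0.0, 109.8]
wrist_force: [0.5, -0.2, 0.5]
opening: 0.0117
```

```bash
python3 -c "
from h import *
o=st()"
```

```text
t 33.45 p [0.4871 0.2735 0.0297] rot [ 1.7974e+02 -3.0000e-02  1.0982e+02] F [ 0.5 -0.2  0.5] T [-0.01  0.06 -0.07] op 0.0117 q [ 29.3   7.2 -11.1  71.4  -0.    9.5]
```

On the bench. Open and retreat.

Call:
{"name": "play_rows", "arguments": {
  "rows": [
    [0.7,[0,0,0],[0,0,0]],
    [0.4,[0,0,0],[0,0,0]],
    [0.4,[0,0,0],[0,0,0]],
    [0.4,[0,0,-1],[0,0,0]],
    [0.2,[0,0,-3],[0,0,0]],
    [0,[0,0,-4],[0,0,0]],
    [0,[0,0,-4],[0,0,0]],
    [0,[0,0,-3],[0,0,0]],
    [0,[0,0,-1],[0,0,0]],
    [0,[0,0,0],[0,0,0]]
  ]
}}

```text
time: 34.45
ee_pos: [0.4855, 0.2728, 0.1976]
tcp_rot: [179.8, -0.0, 109.8]
wrist_force: [-0.5, 0.5, -0.1]
opening: 0.0853
```

```bash
python3 -c "
from h import *
o=st();c=cam('wrist','g1.png');s=cam('scene','g2.png')
plan([0.522,-0.042,0.21],67.6,n=9)"
```

```text
t 34.45 p [0.4855 0.2728 0.1976] rot [ 1.7978e+02 -3.0000e-02  1.0983e+02] F [-0.5  0.5 -0.1] T [-0.03  0.04  0.02] op 0.0853 q [29.3  5.   5.1 89.9 -0.   9.5]
9
[[0,[-3.43,-0.8,-0.16],[0.01,-0.0,4.69]],[0,[-3.48,-0.52,-0.16],[0.01,-0.0,4.69]],[0,[-3.51,-0.23,-0.16],[0.01,-0.0,4.69]],[0,[-3.52,0.06,-0.16],[0.01,-0.0,4.69]],[0,[-3.5,0.35,-0.16],[0.01,-0.0,4.69]],[0,[-3.46,0.63,-0.16],[0.01,-0.0,4.69]],[0,[-3.4,0.91,-0.16],[0.01,-0.0,4.69]],[0,[-3.31,1.19,-0.16],[0.01,-0.0,4.69]],[0,[-3.2,1.45,-0.16],[0.01,-0.0,4.69]]]
```

View pics/g1.png

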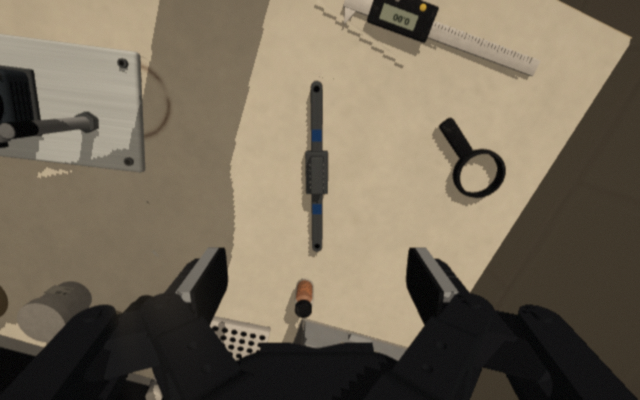

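View pics/g2.png

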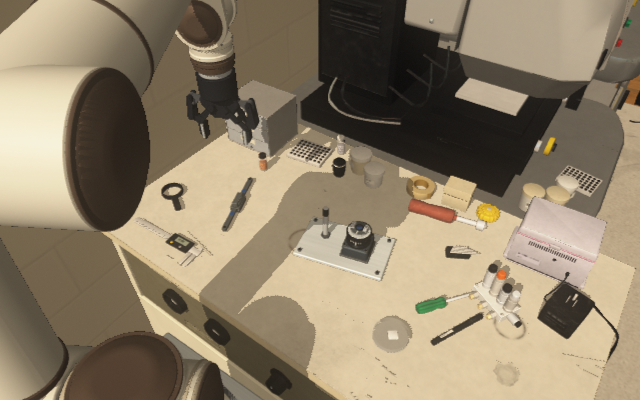

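Call:
{"name": "play_rows", "arguments": {
  "rows": [
    [0,[-3.4,-0.8,-0.2],[0,0,4.7]],
    [0,[-3.5,-0.5,-0.2],[0,0,4.7]],
    [0,[-3.5,-0.2,-0.2],[0,0,4.7]],
    [0,[-3.5,0.1,-0.2],[0,0,4.7]],
    [0,[-3.5,0.4,-0.2],[0,0,4.7]],
    [0,[-3.5,0.6,-0.2],[0,0,4.7]],
    [0,[-3.4,0.9,-0.2],[0,0,4.7]],
    [0,[-2.5,1.0,0],[0,0,4.7]],
    [0,[-1.5,0.6,0],[0,0,3]],
    [0,[0,0,0],[0,0,0]],
    [0,[0,0,0],[0,0,0]]
  ]
}}

```text
time: 35.65
ee_pos: [0.5107, -0.0263, 0.187]
tcp_rot: [-178.5, 0.9, 67.7]
wrist_force: [0.8, 0.7, 0.3]
opening: 0.0855
```

```bash
python3 -c "
from h import *
c=cam('wrist');c=cam('wrist')
o=st();c=cam('wrist','i1.png');np.save('i1.npy',np.r_[c['xyz'],c['orientation'],np.array(c['intrinsics']).ravel()])
u=w2px(c,(.5217,-.0415,.08)).astype(int);print(u)
x0,y0=u[0]-45,u[1]-40;print(x0,y0)
cv2.imwrite('pics/i1c.png',cv2.resize(c['img'][y0:y0+80,x0:x0+90,::-1],None,fx=7,fy=7,interpolation=cv2.INTER_CUBIC))"
```

```text
t 35.75 p [ 0.5108 -0.0257  0.1874] rot [-178.5     0.88   67.8 ] F [ 0.7 -0.2  0.6] T [ 0.02 -0.01  0.01] op 0.0854 q [-2.7  0.6 -0.6 90.5 -0.3 19.5]
[304 215]
259 175
```

View pics/i1c.png

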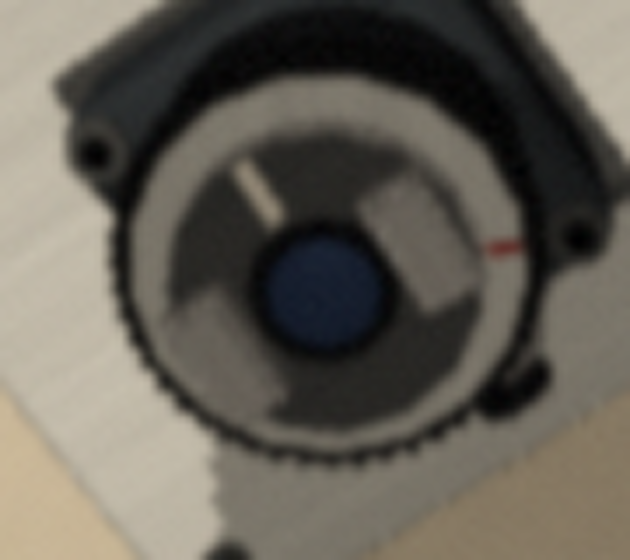

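```bash
python3 -c "
from h import *
v=np.load('i1.npy'); c=dict(xyz=v[:3],orientation=v[3:6],intrinsics=v[6:].reshape(3,3))
W=lambda p,z:px2w(c,(p[0]/7+259-.43,p[1]/7+175-.43),z)[:2]
A=lambda d:np.degrees(np.arctan2(d[1],d[0]))
print('lug axis',A(W((420,240),.0875)-W((225,358),.0875))-90, 'edges',A(W((478,265),.0875)-W((412,175),.0875)),A(W((430,310),.0875)-W((362,212),.0875)),A(W((285,392),.0875)-W((210,290),.0875)))
print('index',A(W((277,220),.08)-W((240,160),.08)))
C=(W((420,240),.0875)+W((225,358),.0875))/2;print(C)
print('ring mark',A(W((503,248),.073)-C))
t=cam('top')
for n in ['spare_objective','glass_dish','capped_vial','barrel_key']:
  for cc in (t,):
    r=spotter.spot_in(cc,n);print(n,[(np.round(x['point'],4).tolist(),round(x['confidence'],2)) for x in r[:1]])
# base yaw: housing edge
"
```

```text
lug axis 10.552801392441907 edges 12.973347970638931 11.12666005071932 11.69426655241131
index 7.594355373148088
[ 0.52099813 -0.04102312]
ring mark 71.64089337357333
spare_objective [([0.7168, 0.1297, 0.0428], 0.54)]
glass_dish [([0.3764, -0.2021, 0.0012], 0.8)]
capped_vial []
barrel_key [([0.4886, 0.2706, 0.0173], 0.63)]
```

```bash
python3 -c "
from h import *
st(); print(job_done())"
```

```text
t 36.05 p [ 0.5113 -0.0257  0.1887] rot [-178.62    0.84   67.78] F [0.1 0.4 0. ] T [-0.04 -0.01  0.01] op 0.0854 q [-2.7  0.6 -0.5 90.5 -0.3 19.5]
the job is handed in; nothing more can be done
None
```

The focus is set and locked, and I handed the job in at about 36 s of the 72 s allowed. No verdict was reported.

- **Key:** I seated the key fully on the lugs; it bottomed at about 14 N. I swung it clockwise until its arm touched the post. The touch briefly read about 0.5 N m, roughly 6 N at the post, and I eased it off before letting go.
- **Ring:** I tightened the lock ring in two grasps, about 130° in all, with the key holding the barrel.
- **Key return:** I then lifted the key off and laid it flat on the bench about where it had lain, roughly 0.31 m from the barrel axis.

**What the last checks showed:**
- **Torque:** The last readings while turning were 0.65, 0.58 and 0.75 N m, and a trend through them gives about 0.6. After each stop the reading fell to about 0.5. I could not measure the force on the washer directly; I judge it to be within range from the torque and the angle turned.
- **Barrel:** The index is about 2 to 3° clockwise of its mark, which is the expected play. The limit is 6.9°.
- **Bystanders:** The glass dish and objective were found within 4 mm of their first positions, less than 20 mm. The network missed the vial in the last top picture, but the scene picture shows it in its original place.
- **Gripper:** It ended open and clear above the barrel, touching nothing.

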